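# Slide the tall carton home in the parcel measuring corner

### The job

Slide the tall brown carton, upright on the bench, sideways until its side lies flat along the aluminium fence of the measuring corner; then slide it along the fence to the orange sprung buffer and press it home gently for half a second, with about 12 newtons more than it takes to slide, so the buffer gives a little. Push low down so that it never topples or lifts, never press it harder than 20 newtons against fence or buffer, disturb nothing else, and leave it standing flat along the fence and resting against the buffer.

Things in the scene. Friction and masses are not known exactly. Their poses are not given: they have to be found in the camera images.
- carton: tall brown stiff carton, 96 x 96 mm, 300 mm high, 0.6 to 0.95 kg evenly spread, loose on the bench (friction about 0.5 to 0.7). Origin: centre of its underside; x, y square to its sides, z up. Push it 25 to 45 mm above the bench; above about 65 mm it topples. An upright gripper's body would hit it higher up: lean the gripper back about 30 degrees
- station: measuring corner, fixed. Origin: inner corner at bench level; x runs along the fence to the backstop, y into the fence, z up. Rigid aluminium fence 45 mm high, 12 mm thick, inner face at y = 0 from x = -310 to 20 mm; behind it a 4 mm high foot to y = 52 mm. A carton flat along the fence has its centre at y = -48 mm, its x axis parallel. White area with blue border: marking only
- backstop: fixed dark block, 130 mm wide, 75 mm high, behind an orange buffer pad 80 mm wide, 10 to 64 mm above the bench. Origin: foot of its face towards the carton, mid-width, at x = 0, y = -55 mm in the corner's frame, axes parallel. The pad's front stands 25 to 65 mm before that face, set by hand, not measured: feel for it. Sprung: 2.5 N per mm, damped, rigid after 10 mm
- scanner: bystander: black handheld scanner lying on the bench, 150 x 60 x 28 mm, origin under its centre
- tape_roll: bystander: yellow roll of tape lying flat, 100 mm across, 48 mm high, origin under its centre
- small_carton: bystander: small brown carton, 130 x 90 x 70 mm, origin under its centre

How it is judged:
By the outcome, as a careful person would: the job done as asked, in the order asked, and still so for the second after the job is handed in, with the robot touching nothing.
It also fails if it takes over 72 s, if anything falls off the work surface, if the arm or the gripper's body presses on something with over 40 N, if the wrist force passes 120 N, or if a joint passes its speed limit or range.

### The arm

A 6-joint arm with a two-finger parallel gripper is mounted at the origin on the work surface. World frame = base frame: x ahead of the robot, y to its left, z up, the work surface at z = 0. Lengths are in m, angles in rad, forces in N, time in s.
With the tool pointing down it reaches from about 0.4 to 0.825 m from the base axis. Payload 7 kg.
Tool frame: the origin (TCP) lies midway between the tips of the shut fingers; the grasp point (between the pads) lies 19 mm behind it (arm.hold_point_z is the distance from the TCP to the grasp point, in m); z points along the fingers, x is the direction in which the jaws open and shut, and the axes are right-handed (so a half turn about z gives the same grasp; the last joint's range is limited). The gripper opens to 88 mm and grips with 3 to 60 N. Pads are 19 mm wide; open, the fingers measure 130 mm over their backs; the gripper's body (78 mm by 193 mm) begins 47 mm behind the grasp point.
Start: joints at [-0.945, 0.359, 0.012, 0, -1.224, -0.288], TCP at [0.224, -0.637, 0.227] pointing down, gripper open.
Joint ranges: [-3.07, 3.07], [-1.43, 2.12], [-1.02, 1.25], [-3.03, 1.67], [-3.05, -0], [-3.03, 3.03]. Speed limits (rad/s): [2.39, 2.39, 3.01, 3.14, 3.14, 3.14].

### API

Orientations are given as [roll, pitch, yaw] about the fixed x, y, z axes, in that order (R = Rz(yaw) Ry(pitch) Rx(roll)).
In Python, from station import readout, viewer, job, arm gives the robot as it stands.
- The arm moves only by the tool apply_moves, never from a script. Its argument "deltas" is text: rows parted by semicolons, each of 4 numbers parted by spaces: the shift along the tool's x, y, z in cm, then the turn about the tool's z in rad. A call has 1 to 10 rows; each row shifts and turns the commanded pose from where the row before left it, along the tool's axes as they then stand; what a row does not reach is not made up. A row lasts 1/8 s, in which the tool goes at most 62.5 mm and 10.7 degrees, less where a joint would pass 70% of its speed; a pose out of reach is approached as far as the arm can. A call is refused whole if a number of a shift passes 6.25 or a number of a turn 0.188, either way. A call with a gripper value outside its range is refused whole. "gripper" is the closure, from -1 (fully open) to 1 (shut), so that 0 is half open, set as the call begins (left out, the last holds). The fingers move at their own pace and stop on an object; "squeeze" is the grip in N (left out, the last holds). Time passes only in rows, so rows that do not move let the fingers close. It gives the time, the measured TCP pose, the force and the opening at its end, in the units of the state.
- readout.get_state(): the state, without advancing time (a new reading comes with each control period).
- viewer.grab_frame(name): name is "side" or "top" or "wrist"; returns a dict with "image" (480x640x3 uint8, red, green, blue), "camera_matrix" (3x3 intrinsics, pixels), "cam_to_world" (4x4, takes a point from camera to world coordinates). Camera axes: x right, y up, looking along -z (the intrinsics and any distortion apply to the point x, -y, -z); pixel columns grow to the right and rows downward; lengths in m; the calibration is good to about 2 mm. The wrist camera is an equidistant fisheye: a pixel r from the principal point sees the ray r / f radians off the axis. A picture is of the moment at which its call begins. There is no depth.
- job.job_done(): hands the job in, once; it reports no verdict.
Trained networks look in the newest picture that a camera, given by its name, has taken for a name from the list of things; names that differ only in an ending like _2 or _b are one class to them, and where a whole thing is asked for, a point or a joint stands for the part that bears it (a point fixed in the world has none). Each returns a list of dicts, best first, with "conf" (0 to 1); they miss things now and then, are a little off and sometimes report something else, mostly with a low value. They report only what shows in the picture. A call takes as long as a camera call.
- viewer.silhouettes(camera, query): "region" (480x640 bool, what is visible of it) and "extent" ([left, top, width, height] in pixels, round what is visible of it).
The state is a dict: "t": time; "q": joint angles; "qd": joint speeds; "joint_efforts": joint torques, N m; "eef_pos": TCP position; "ee_rot": TCP orientation; "force": force on the tool from outside, world axes, zero at the start; "moment": the same for the moment, N m; "width": finger opening in m.
Only numpy, scipy, OpenCV 4.12 (cv2) and the standard library are available. Lean on these libraries where they do the work, as an engineer would, in place of code of your own. Each camera call takes 0.05 s, during which the arm holds its last target.

## Working session

There is one attempt and no reset: what is moved stays moved. The work goes in short steps, Python scripts to look and compute and a tool call to move; the robot and the scene stay as the last step left them, time stands still between calls to the robot, and variables do not carry over. Pictures are saved under pics/ and viewed, and the job is handed in when it is done.

Besides the shell and the picture viewer there is one more tool, called after "Call:" as name(argument=value, ...) on one line, values as JSON. apply_moves: Moves the arm, as the interface text tells. Its arguments: {"type":"object","properties":{"deltas":{"type":"string"},"gripper":{"type":"number"},"squeeze":{"type":"number"}},"required":["deltas"]}

```bash
ls; mkdir -p pics; python3 - <<'E'
from station import readout, viewer, job, arm
import cv2
print({k:v for k,v in readout.get_state().items()})
print([a for a in dir(arm) if a[0]!='_'])
for n in ['side','top','wrist']:
    f=viewer.grab_frame(n); cv2.imwrite(f'pics/{n}0.png',f['image'][:,:,::-1]); print(n,f['camera_matrix'],f['cam_to_world'].round(4).tolist(),f.keys())
E
```

```text
pics
{'t': 0.0, 'q': array([-9.44876389e-01,  3.59363434e-01,  1.10539166e-02, -3.62281533e-04,
       -1.22406573e+00, -2.88117367e-01]), 'qd': array([ 0.00048334, -0.00123118, -0.00012951, -0.00091654,  0.00114433,
       -0.00136349]), 'joint_efforts': array([ 2.95079924e-03, -5.82727003e+01,  2.93050271e+01,  6.99695706e+00,
        6.76034237e-03, -1.33993481e-04]), 'eef_pos': array([ 0.22353579, -0.63639921,  0.2256335 ]), 'ee_rot': array([-3.14147049e+00, -1.61062122e-03,  1.90847542e+00]), 'force': array([ 1.12880776, -0.16300691,  0.38203831]), 'moment': array([ 0.01877533, -0.0103024 , -0.0241537 ]), 'width': 0.08789523267638896}
['Unreachable', 'hold_point_z']
side [[535.45760143   0.         318.82129818]
 [  0.         535.45760143 236.86261896]
 [  0.           0.           1.        ]] [[0.4432, -0.6511, 0.6161, 1.3939], [0.8963, 0.3126, -0.3144, -0.4642], [0.0121, 0.6916, 0.7222, 0.985], [0.0, 0.0, 0.0, 1.0]] dict_keys(['image', 'camera_matrix', 'cam_to_world'])
top [[506.71908535   0.         324.74161799]
 [  0.         506.71908535 233.94643727]
 [  0.           0.           1.        ]] [[-0.026, 0.9978, -0.0607, 0.5624], [-0.9996, -0.0257, 0.0067, -0.0405], [0.0051, 0.0609, 0.9981, 1.0926], [0.0, 0.0, 0.0, 1.0]] dict_keys(['image', 'camera_matrix', 'cam_to_world'])
wrist [[371.64829954   0.         317.50730736]
 [  0.         371.64829954 244.0350994 ]
 [  0.           0.           1.        ]] [[-0.3308, -0.9106, -0.2477, 0.157], [0.9437, -0.3189, -0.0877, -0.6619], [0.0009, -0.2628, 0.9649, 0.3842], [0.0, 0.0, 0.0, 1.0]] dict_keys(['image', 'camera_matrix', 'cam_to_world'])
```

View pics/top0.png

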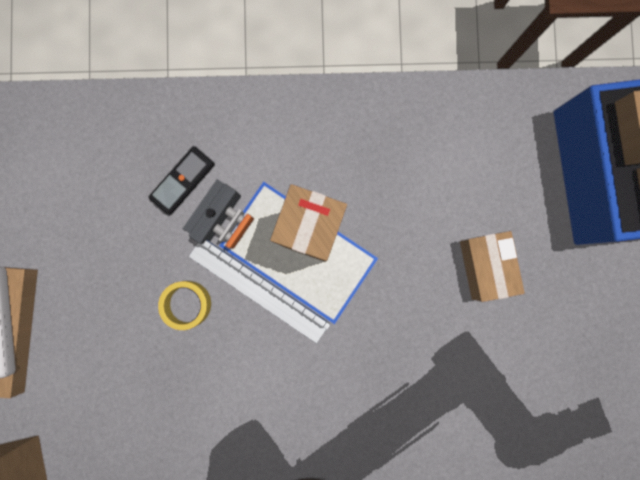

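View pics/side0.png

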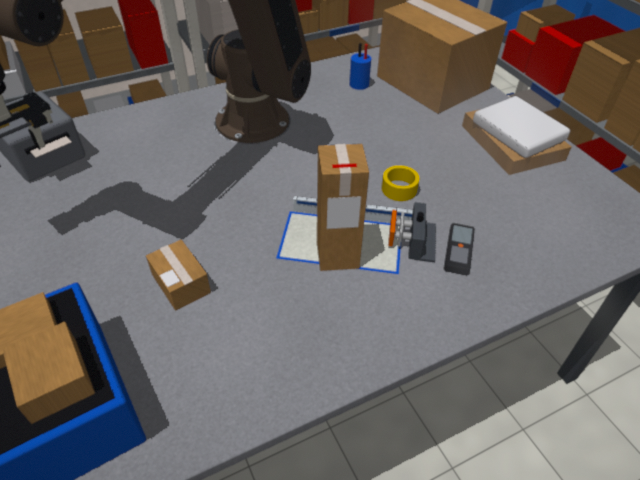

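View pics/wrist0.png

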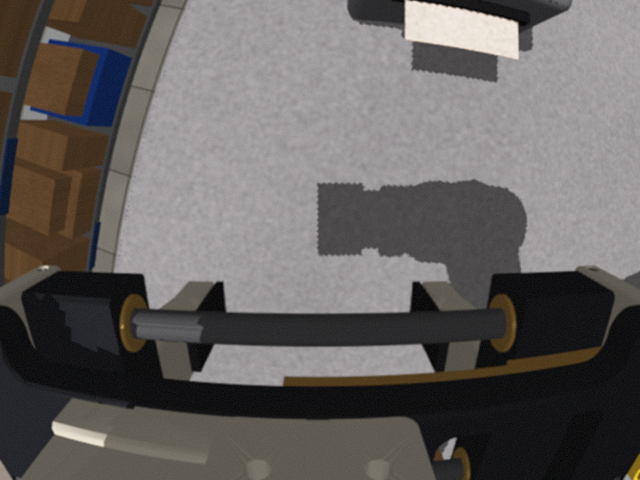

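View zooms.

View pics/topz.png

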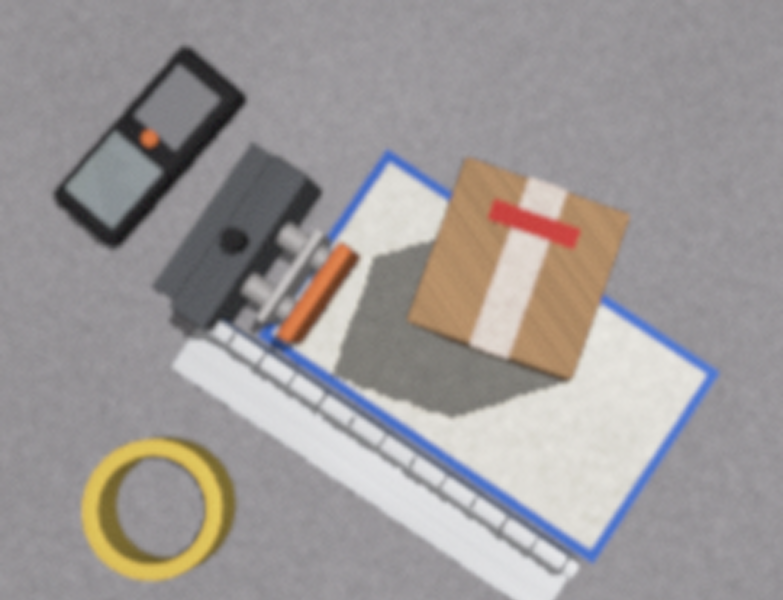

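View pics/sidez.png

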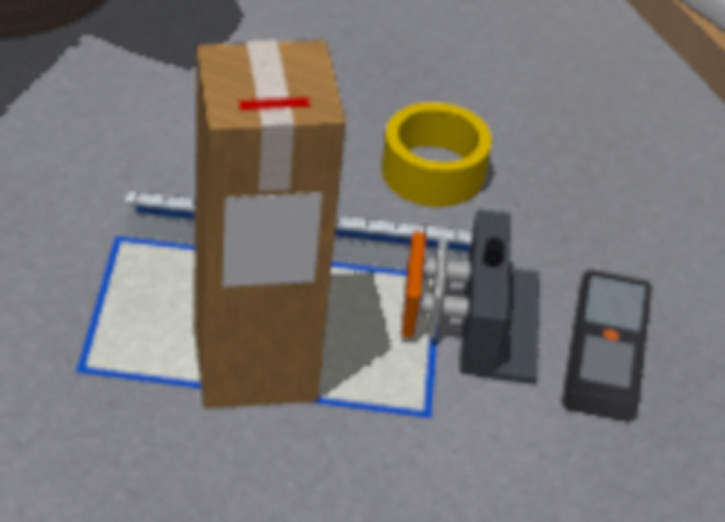

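```bash
python3 - <<'E'
from h import *
f=viewer.grab_frame('top'); s=viewer.grab_frame('side')
Z=lambda p:(130+p[0]/2.9,130+p[1]/2.9)
S=lambda p:(250+p[0]/2.9,130+p[1]/2.9)
c=np.array([onplane(f,*Z(p),.3)[:2] for p in [(464,157),(629,213),(570,380),(410,319)]])
print('carton top',c.round(4).tolist(),c.mean(0),[np.linalg.norm(c[i]-c[i-1]).round(4) for i in range(4)],np.degrees(np.arctan2(*(c-np.roll(c,1,0)).T[::-1])))
c=np.array([onplane(s,*S(p),.3)[:2] for p in [(197,47),(325,40),(343,122),(208,128)]])
print('side carton top',c.round(4).tolist(),c.mean(0),[np.linalg.norm(c[i]-c[i-1]).round(4) for i in range(4)])
for p in [(205,405),(320,398)]: print('side bottom',onplane(s,*S(p),0))
a,b=[onplane(f,*Z(p),.045) for p in [(228,322),(580,565)]]
print('fence',a,b,np.linalg.norm(a-b),np.degrees(np.arctan2(*(a-b)[1::-1])))
a,b=[onplane(f,*Z(p),.064) for p in [(283,342),(352,250)]]
print('pad',a,b,np.linalg.norm(a-b),np.degrees(np.arctan2(*(b-a)[1::-1])))
for p in [(320,190),(205,315)]: print('backstop face top',onplane(f,*Z(p),.075))
for p in [(390,155),(715,373),(592,557),(265,330)]: print('border',onplane(f,*Z(p),.0))
E
```

```text
carton top [[0.6907, 0.0069], [0.6578, -0.0819], [0.5682, -0.0476], [0.6033, 0.0379]] [ 0.62999223 -0.02117598] [np.float64(0.0927), np.float64(0.0947), np.float64(0.096), np.float64(0.0924)] [ -19.56499392 -110.31444316  159.01446744   67.6672739 ]
side carton top [[0.5708, -0.0501], [0.6035, 0.0386], [0.6911, 0.0033], [0.6567, -0.0839]] [ 0.63052486 -0.02301559] [np.float64(0.0923), np.float64(0.0945), np.float64(0.0944), np.float64(0.0938)]
side bottom [ 0.65346444 -0.07974107  0.        ]
side bottom [0.68827    0.01009362 0.        ]
fence [0.6176541  0.19280557 0.045     ] [ 0.4393814  -0.05345304  0.045     ] 0.3040139102777018 54.098291566730836
pad [0.601659   0.15033193 0.064     ] [0.66502536 0.10101017 0.064     ] 0.08029901649838023 -37.89572113154335
backstop face top [0.7064442  0.12103629 0.075     ]
backstop face top [0.62133538 0.20196975 0.075     ]
border [0.74211675 0.08015356 0.        ]
border [ 0.57277047 -0.15806738  0.        ]
border [ 0.43970297 -0.06300783  0.        ]
border [0.61336608 0.17544012 0.        ]
```

```bash
python3 - <<'E'
from h import *
s=viewer.grab_frame('side')
for p in [(45,185),(80,150),(0,130)]: print('printer front',onplane(s,*p,0))
for p in [(45,90),(10,140)]: print('printer top?',onplane(s,*p,.1))
print(onplane(s,360,85,0),onplane(s,250,125,0))
E
```

```text
printer front [ 0.04485077 -0.63348926  0.        ]
printer front [-0.07774202 -0.51965483  0.        ]
printer front [-0.28833553 -0.72551336  0.        ]
printer top? [-0.28408535 -0.55982201  0.1       ]
printer top? [-0.05584733 -0.67808478  0.1       ]
[-4.42968522e-02  4.21236177e-01 -1.11022302e-16] [ 0.01804154 -0.01438123  0.        ]
```

Call:
apply_moves(deltas="3 0 -3 0; 5 0 -3 0; 6 0 0 0; 6 0 0 0", gripper=1)

```text
t: 1.5
eef_pos: [0.1567, -0.4467, 0.2867]
ee_rot: [3.141, 0.001, 1.908]
force: [0.8, 0.8, 0.2]
width: 0.0534
```

Call:
apply_moves(deltas="6 0 0 0; 6 0 0 0; 6 0 0 0; 6 0 0 0")

```text
t: 2.0
eef_pos: [0.0804, -0.2277, 0.2875]
ee_rot: [3.141, 0.001, 1.905]
force: [1.2, 3.2, 1.6]
width: 0.0132
```

```bash
python3 - <<'E'
from station import readout
s=readout.get_state(); print(s['q'].round(3),s['t'],s['eef_pos'],s['ee_rot'])
E
```

```text
[-0.314 -0.551 -0.65  -0.    -1.471 -0.923] 2.0 [ 0.08044362 -0.22767465  0.28747484] [3.14074724e+00 5.13775077e-04 1.90522681e+00]
```

Call:
apply_moves(deltas="-3 0 -5 0; -4 0 -6 0; -4 0 -6 0; -4 0 -6 0; -4 0 -6 0; -4 0 -6 0; -4 0 -6 0; -4 0 -6 0")

```text
t: 3.0
eef_pos: [0.1712, -0.4832, 0.6985]
ee_rot: [3.141, 0.002, 1.908]
force: [0.6, -1.2, 2.7]
width: 0.0002
```

```bash
cat > st.py <<'E'
from station import readout
import numpy as np
from scipy.spatial.transform import Rotation as R
s=readout.get_state(); r=R.from_euler('xyz',s['ee_rot']).as_matrix()
print('t',s['t'],'q',s['q'].round(3),'p',s['eef_pos'].round(4),'F',s['force'].round(2),'M',s['moment'].round(2))
print('x',r[:,0].round(3),'y',r[:,1].round(3),'z',r[:,2].round(3))
E
python3 st.py
```

```text
t 3.0 q [-0.847  0.184  0.85   0.    -2.235 -0.387] p [ 0.1712 -0.4832  0.6985] F [ 0.62 -1.16  2.72] M [-0.21 -0.16 -0.01]
x [-0.331  0.944 -0.002] y [0.944 0.331 0.   ] z [ 0.001 -0.001 -1.   ]
```

Call:
apply_moves(deltas="0 0 -6 0; 0 0 -6 0; 0 0 -6 0; 0 0 -6 0; 0 0 -6 0; 0 0 -6 0")

```text
t: 3.75
eef_pos: [0.1397, -0.3847, 0.8362]
ee_rot: [-3.108, 0.126, 1.91]
force: [1.1, -0.2, 0.2]
width: 0.0001
```

```bash
python3 st.py
```

```text
t 3.75 q [-0.638  0.189  1.252  0.174 -2.541 -0.447] p [ 0.1397 -0.3847  0.8362] F [ 1.14 -0.19  0.23] M [ 0.44  0.01 -0.05]
x [-0.33   0.936 -0.126] y [ 0.944  0.329 -0.033] z [ 0.01  -0.129 -0.992]
```

Call:
apply_moves(deltas="0 0 0 0; 0 0 4 0; 0 0 4 0;0 0 4 0;0 0 0 0")

```text
t: 4.38
eef_pos: [0.1415, -0.4004, 0.7227]
ee_rot: [-3.104, 0.119, 1.912]
force: [-0.2, 0.7, 0.3]
width: 0.0007
```

```bash
python3 st.py
```

```text
t 4.375 q [-0.669 -0.045  0.606  0.112 -2.138 -0.499] p [ 0.1415 -0.4004  0.7227] F [-0.22  0.69  0.26] M [0.41 0.03 0.01]
x [-0.332  0.936 -0.118] y [ 0.943  0.33  -0.037] z [ 0.004 -0.124 -0.992]
```

Call:
apply_moves(deltas="0.4 6 0 -0.14;0.4 6 0 -0.14;0.4 6 0 -0.14;0.4 6 0 -0.14;0.4 6 0 -0.14;0.4 6 0 -0.14;0.4 6 0 -0.14;0.4 6 0 -0.14;0.4 6 0 -0.14;0.4 6 0 -0.14")

```text
t: 5.62
eef_pos: [0.4263, 0.0737, 0.6678]
ee_rot: [-3.018, -0.012, -2.971]
force: [1.9, -0.7, 1.0]
width: 0.0004
```

Call:
apply_moves(deltas="0.4 6 0 -0.14;0.4 6 0 -0.14;0.4 6 0 -0.14;0.4 6 0 -0.14;0.4 6 0 -0.14;0.4 6 0 -0.14;0.4 6 0 -0.14;0.4 6 0 -0.14;0.4 6 0 -0.14;0 0 0 0")

```text
t: 6.88
eef_pos: [0.061, 0.4254, 0.6208]
ee_rot: [-3.119, -0.121, -1.708]
force: [1.0, 0.7, -0.3]
width: -0.0001
```

```bash
python3 st.py
```

```text
t 6.875 q [ 1.861  0.025  0.475 -0.036 -2.141 -0.444] p [0.061  0.4254 0.6208] F [ 1.03  0.71 -0.34] M [ 0.37  0.03 -0.03]
x [-0.136 -0.983  0.121] y [-0.991  0.134 -0.022] z [ 0.005 -0.123 -0.992]
```

Call:
apply_moves(deltas="-1 0 -6 0; -1 0 -6 0; -1 0 -6 0; -1 0 -6 0; -1 0 -6 0; -1 0 -6 0; -1 0 -6 0; -1 0 -6 0")

```text
t: 7.88
eef_pos: [0.056, 0.416, 0.8131]
ee_rot: [-3.066, 0.019, -1.709]
force: [0.3, 0.1, -0.3]
width: 0.0004
```

```bash
python3 st.py
```

```text
t 7.875 q [ 1.983  0.242  1.252  0.144 -2.599 -0.428] p [0.056  0.416  0.8131] F [ 0.34  0.11 -0.35] M [-0.16  0.42  0.05]
x [-0.138 -0.99  -0.019] y [-0.987  0.139 -0.076] z [ 0.077  0.008 -0.997]
```

Call:
apply_moves(deltas="-5 0 -4 0; -5 0 -4 0; -5 0 -4 0; -5 0 -4 0; -5 0 -4 0; -5 0 -4 0")

```text
t: 8.62
eef_pos: [0.0631, 0.5563, 0.7933]
ee_rot: [-3.007, 0.198, -1.689]
force: [0.3, 0.5, -0.3]
width: 0.0009
```

```bash
python3 st.py
```

```text
t 8.625 q [ 1.947  0.354  1.252  0.297 -2.336 -0.288] p [0.0631 0.5563 0.7933] F [ 0.34  0.53 -0.29] M [-0.71  0.64 -0.01]
x [-0.116 -0.974 -0.196] y [-0.981  0.143 -0.132] z [ 0.157  0.177 -0.972]
```

Call:
apply_moves(deltas="-4 3 -3 0; -4 3 -3 0; -4 3 -3 0; -4 3 -3 0; -4 3 -3 0")

```text
t: 9.25
eef_pos: [-0.0739, 0.6389, 0.7875]
ee_rot: [-2.985, 0.347, -1.666]
force: [-0.4, -0.2, 0.5]
width: 0.0003
```

```bash
python3 st.py
```

```text
t 9.25 q [ 2.174  0.43   1.252  0.422 -2.182 -0.445] p [-0.0739  0.6389  0.7875] F [-0.35 -0.15  0.47] M [-1.1   0.77  0.  ]
x [-0.089 -0.936 -0.34 ] y [-0.978  0.146 -0.146] z [ 0.187  0.319 -0.929]
```

Call:
apply_moves(deltas="-3 4 -4 0; -3 4 -4 0; -3 4 -4 0; -3 4 -4 0; -3 4 -4 0")

```text
t: 9.88
eef_pos: [-0.2436, 0.6318, 0.8132]
ee_rot: [-2.994, 0.516, -1.637]
force: [0.1, 0.2, -0.4]
width: 0.0006
```

```bash
python3 st.py
```

```text
t 9.875 q [ 2.469  0.469  1.252  0.593 -2.089 -0.635] p [-0.2436  0.6318  0.8132] F [ 0.12  0.19 -0.41] M [-1.64  0.76  0.06]
x [-0.058 -0.868 -0.493] y [-0.982  0.138 -0.128] z [ 0.179  0.477 -0.86 ]
```

Call:
apply_moves(deltas="-4.2 3.5 -2.3 0;-4.2 3.5 -2.3 0;-4.2 3.5 -2.3 0;-4.2 3.5 -2.3 0")

```text
t: 10.38
eef_pos: [-0.3335, 0.6727, 0.8192]
ee_rot: [-3.019, 0.662, -1.613]
force: [0.5, 0.9, 0.3]
width: 0.0001
```

```bash
python3 st.py
```

```text
t 10.375 q [ 2.547  0.528  1.252  0.675 -1.935 -0.696] p [-0.3335  0.6727  0.8192] F [0.52 0.85 0.31] M [-2.13  0.58 -0.02]
x [-0.033 -0.788 -0.615] y [-0.988  0.117 -0.097] z [ 0.148  0.605 -0.783]
```

Call:
apply_moves(deltas="-5 -2.5 0.5 0;-5 -2.5 0.5 0;-5 -2.5 0.5 0")

```text
t: 10.75
eef_pos: [-0.2303, 0.755, 0.8427]
ee_rot: [-3.024, 0.735, -1.6]
force: [0.9, 0.4, -0.2]
width: 0.0003
```

```bash
python3 st.py
```

```text
t 10.75 q [ 2.354  0.506  1.252  0.618 -1.799 -0.551] p [-0.2303  0.755   0.8427] F [ 0.93  0.36 -0.17] M [-2.25  0.66  0.  ]
x [-0.021 -0.742 -0.67 ] y [-0.99   0.107 -0.087] z [ 0.137  0.662 -0.737]
```

```bash
cat > kin.py <<'E'
import numpy as np
from scipy.optimize import least_squares
from scipy.spatial.transform import Rotation as R
D=[([-.94488,.35936,.01105,-.0004,-1.22407,-.288],[.22354,-.6364,.22563]),
([-.314,-.551,-.65,0,-1.471,-.923],[.0804,-.2277,.2875]),
([-.847,.184,.85,0,-2.235,-.387],[.1712,-.4832,.6985]),
([-.638,.189,1.252,.174,-2.541,-.447],[.1397,-.3847,.8362]),
([-.669,-.045,.606,.112,-2.138,-.499],[.1415,-.4004,.7227]),
([1.861,.025,.475,-.036,-2.141,-.444],[.061,.4254,.6208]),
([1.983,.242,1.252,.144,-2.599,-.428],[.056,.416,.8131]),
([1.947,.354,1.252,.297,-2.336,-.288],[.0631,.5563,.7933]),
([2.174,.43,1.252,.422,-2.182,-.445],[-.0739,.6389,.7875]),
([2.469,.469,1.252,.593,-2.089,-.635],[-.2436,.6318,.8132]),
([2.547,.528,1.252,.675,-1.935,-.696],[-.3335,.6727,.8192]),
([2.354,.506,1.252,.618,-1.799,-.551],[-.2303,.755,.8427])]
def fk(q,P):
    a1,h,L2,L3,a3,b1,d6,b2,c6,x0=P
    # local frame: x radial, y left, z up
    R1=R.from_euler('z',q[0]); R2=R1*R.from_euler('y',q[1]); 
    R3=R1*R.from_euler('y',q[1]-q[2])      # forearm along local x
    R4=R3*R.from_euler('x',-q[3]*SG[0]); R5=R4*R.from_euler('y',-q[4])
    # tool z along local x of R5
    p=np.array([0,0,h])+R1.apply([a1,b1,0])+R2.apply([0,0,L2])+R3.apply([L3,0,a3])+R5.apply([d6,b2,c6])
    Rt=R5*R.from_matrix(np.array([[0,0,1],[0,1,0],[-1,0,0]]).astype(float))*R.from_euler('z',SG[1]*q[5]+x0)
    return p,Rt
SG=[1,1]
def fit():
    def res(P): return np.concatenate([fk(q,P)[0]-p for q,p in D])
    r=least_squares(res,[.05,.3,.4,.4,.05,.19,.25,0,0,0]); return r
if __name__=='__main__':
    for s in (1,-1):
        SG[0]=s; r=fit(); print(s,r.x.round(4),np.abs(r.fun).max())
E
python3 kin.py
```

```text
1 [ 2.000e-04  1.985e-01  6.015e-01  4.637e-01  1.000e-04 -3.000e-04
  3.778e-01 -1.915e-01 -2.000e-04  0.000e+00] 0.00021039773221792624
-1 [ 0.2362 -0.1846  0.7325  0.4492 -0.0399 -0.695   0.0776  0.4767 -0.2097
  0.    ] 0.11558009940414837
```

```bash
cat >> kin.py <<'E'
E
cat > sim.py <<'E'
import kin; from kin import *
kin.SG[0]=1
P=np.array([0,.1985,.6015,.4637,0,0,.3778,-.1915,0,0])
def setup():
    best=None
    for s in (1,-1):
        kin.SG[1]=s
        for q,e in [(D[-1][0],[-3.024,.735,-1.6]),(D[1][0],[3.1407,.0005,1.9052])]:
            P[9]=0; Rt=fk(q,P)[1]; d=(Rt.inv()*R.from_euler('xyz',e)).as_rotvec(); print(s,d)
if __name__=='__main__': setup()
E
python3 sim.py
```

```text
1 [-3.28346479e-04 -4.31943114e-05  1.10211529e+00]
1 [-1.62607025e-04 -2.51337529e-04  1.84539247e+00]
-1 [-0.00028729  0.00012837  0.0001153 ]
-1 [-2.57948040e-04 -1.90080223e-05 -6.07513603e-04]
```

```bash
cat > sim.py <<'E'
import kin; from kin import *
kin.SG[:]=[1,-1]
P=np.array([0,.1985,.6015,.4637,0,0,.3778,-.1915,0,0])
LO=np.array([-3.07,-1.43,-1.02,-3.03,-3.05,-3.03]);HI=np.array([3.07,2.12,1.252,1.67,0,3.03])
V=np.array([2.39,2.39,3.01,3.14,3.14,3.14])*.7/8
def step(q,row,w):
    p,Rt=fk(q,P); row=np.array(row,float)
    tp=p+Rt.apply(row[:3]/100); tR=Rt*R.from_euler('z',row[3])
    def res(x):
        a,b=fk(x,P); return np.r_[a-tp,w*(b.inv()*tR).as_rotvec()]
    lo=np.maximum(LO,q-V);hi=np.minimum(HI,q+V)
    r=least_squares(res,np.clip(q,lo+1e-6,hi-1e-6),bounds=(lo,hi))
    return r.x
def run(q,rows,w=.3):
    for r in rows: q=step(q,r,w)
    return q
def zt(q): 
    p,Rt=fk(q,P); return p,Rt.as_matrix()
XS=np.array([.586,.81,0]);YS=np.array([-.81,.586,0])
if __name__=='__main__':
    for w in (.05,.1,.2,.3,.5,1,2):
        q=run(D[6][0],[[-5,0,-4,0]]*6,w); print(w,q.round(3),zt(q)[1][:,2].round(3),end=' ')
        q=run(D[9][0],[[-4.2,3.5,-2.3,0]]*4,w); print(zt(q)[1][:,2].round(3),q.round(3))
    print(D[7][0],D[10][0])
E
python3 sim.py
```

```text
0.05 [ 2.44   0.22   1.218  1.114 -1.704 -0.234] [ 0.349  0.87  -0.349] [ 0.03   0.889 -0.457] [ 2.615  0.508  1.252  0.9   -1.57  -0.682]
0.1 [ 2.41   0.229  1.228  1.062 -1.754 -0.229] [ 0.348  0.842 -0.413] [ 0.038  0.875 -0.482] [ 2.613  0.508  1.252  0.887 -1.596 -0.681]
0.2 [ 2.297  0.259  1.252  0.88  -1.916 -0.223] [ 0.332  0.719 -0.611] [ 0.065  0.825 -0.561] [ 2.604  0.51   1.252  0.843 -1.679 -0.682]
0.3 [ 2.164  0.287  1.252  0.664 -2.082 -0.238] [ 0.285  0.538 -0.793] [ 0.095  0.76  -0.643] [ 2.589  0.514  1.252  0.79  -1.769 -0.684]
0.5 [ 1.996  0.335  1.252  0.378 -2.282 -0.276] [ 0.188  0.262 -0.947] [ 0.135  0.647 -0.751] [ 2.561  0.523  1.252  0.706 -1.896 -0.693]
1 [ 1.893  0.373  1.252  0.189 -2.403 -0.315] [ 0.108  0.076 -0.991] [ 0.167  0.534 -0.829] [ 2.531  0.533  1.252  0.627 -2.002 -0.705]
2 [ 1.866  0.384  1.252  0.137 -2.435 -0.328] [ 0.085  0.026 -0.996] [ 0.176  0.493 -0.852] [ 2.52   0.537  1.252  0.599 -2.037 -0.71 ]
[1.947, 0.354, 1.252, 0.297, -2.336, -0.288] [2.547, 0.528, 1.252, 0.675, -1.935, -0.696]
```

```bash
cat > ik.py <<'E'
from sim import *
C0=np.array([.621,.198,0])
def w2(x,y,z=0): return C0+x*XS+y*YS+np.array([0,0,z])
def rot(z,xdir):
    z=z/np.linalg.norm(z); x=xdir-z*(xdir@z); x/=np.linalg.norm(x); return R.from_matrix(np.c_[x,np.cross(z,x),z])
def ik(p,Rt,seeds=40,rng=np.random.default_rng(0),q0=None):
    best=[]
    for i in range(seeds):
        s=rng.uniform(LO,HI) if q0 is None or i else np.clip(q0,LO+1e-4,HI-1e-4)
        r=least_squares(lambda x:np.r_[fk(x,P)[0]-p,.6*(fk(x,P)[1].inv()*Rt).as_rotvec()],s,bounds=(LO,HI))
        if r.cost<1e-8 and not any(np.abs(r.x-b).max()<.01 for b in best): best.append(r.x)
    return best
if __name__=='__main__':
    z=.5*XS+.5*YS-np.array([0,0,.707])
    for nm,p,xd in [('push1',w2(-.173,-.2,.035),XS),('push1end',w2(-.173,-.1,.035),XS),('push2',w2(-.24,-.06,.035),YS),('push2end',w2(-.13,-.06,.035),YS)]:
        for sg in (1,-1):
            print(nm,sg,[b.round(2).tolist() for b in ik(p,rot(z,sg*xd))])
E
python3 ik.py
```

```text
push1 1 [[-0.24, 0.78, 0.31, -0.71, -1.49, -1.92]]
push1 -1 [[-0.24, 0.78, 0.31, -0.71, -1.49, 1.22]]
push1end 1 [[-0.19, 0.67, 0.07, -0.75, -1.37, -1.87]]
push1end -1 [[-0.19, 0.67, 0.07, -0.75, -1.37, 1.27]]
push2 1 [[-0.25, 0.61, -0.07, -0.73, -1.35, 0.13]]
push2 -1 [[-0.25, 0.61, -0.07, -0.73, -1.35, -3.01]]
push2end 1 [[-0.11, 0.64, 0.01, -0.78, -1.31, 0.01]]
push2end -1 []
```

```bash
cat > plan.py <<'E'
from sim import *
from joblib import Parallel
E
cat > plan.py <<'E'
from sim import *
from multiprocessing import Pool
zs=.5*XS+.5*YS-np.array([0,0,.707]); zs/=np.linalg.norm(zs)
q0=np.array([2.354,.506,1.252,.618,-1.799,-.551])
def go(seed):
    rng=np.random.default_rng(seed)
    d=rng.normal(size=3); d*=6/np.linalg.norm(d); d=np.clip(d.round(0),-6,6)
    d2=rng.normal(size=3); d2*=6/np.linalg.norm(d2); d2=d2.round(0)
    n1=rng.integers(1,9)
    q=q0; best=(9,)
    for k in range(18):
        q=step(q,np.r_[d if k<n1 else d2,0],.6); p,M=zt(q)
        if p[2]<.35 or abs(q[0])>3.0: break
        a=np.degrees(np.arccos(M[:,2]@zs))
        if a<best[0]: best=(a,d,n1,d2,k+1,q.round(3),M[:,2].round(3),p.round(3))
    return best
if __name__=='__main__':
    with Pool() as po: r=po.map(go,range(700))
    for x in sorted(r,key=lambda x:x[0])[:6]: print(x)
E
nproc; time OMP_NUM_THREADS=1 timeout 560 python3 plan.py
```

```text
4
(np.float64(7.573194725050863), array([ 1., -2., -5.]), np.int64(1), array([2., 6., 1.]), 17, array([ 2.961,  1.186,  1.252,  0.869, -1.435, -1.416]), array([-0.039,  0.776, -0.63 ]), array([-0.986,  0.596,  0.363]))
(9,)
(9,)
(9,)
(9,)
(9,)
real	1m26.131s
user	5m20.767s
sys	0m0.216s
```

```bash
cat > plan2.py <<'E'
from ik import *
from multiprocessing import Pool
zs=.5*XS+.5*YS-np.array([0,0,.707]); zs/=np.linalg.norm(zs)
R0=fk([2.354,.506,1.252,.618,-1.799,-.551],P)[1]
def go(seed):
    rng=np.random.default_rng(seed)
    p=np.array([rng.uniform(.1,.6),rng.uniform(-.5,.5),rng.uniform(.25,.7)])
    turn=rng.uniform(-2,2)
    qs=ik(p,R0*R.from_euler('z',turn),seeds=4,rng=rng)
    if not qs: return (99,)
    q=qs[0]; best=(99,)
    d=rng.normal(size=3); d*=6/np.linalg.norm(d)
    for k in range(12):
        M=zt(q)[1]; q=step(q,np.r_[M.T@d,0],.6); p1,M=zt(q)
        if p1[2]<.2 or np.hypot(*p1[:2])<.22: break
        a=np.degrees(np.arccos(min(1,M[:,2]@zs)))
        if a<best[0]: best=(round(a,2),p.round(2),round(turn,2),d.round(1),k+1,q.round(2),M[:,2].round(3),p1.round(3))
    return best
if __name__=='__main__':
    with Pool() as po: r=po.map(go,range(1600))
    for x in sorted(r,key=lambda x:x[0])[:10]: print(*x)
E
time OMP_NUM_THREADS=1 timeout 570 python3 plan2.py
```

```text
0.66 [0.31 0.27 0.29] -0.83 [-4.8  0.1  3.6] 8 [ 1.05 -0.7  -0.14 -0.46 -1.47  1.27] [-0.103  0.704 -0.703] [0.136 0.225 0.568]
0.8 [0.26 0.08 0.33] 1.46 [-3.9  3.9  2.4] 12 [ 2.23 -0.5  -0.34  0.42 -1.05 -2.17] [-0.102  0.706 -0.701] [0.005 0.496 0.614]
1.11 [0.36 0.46 0.55] 0.73 [ 5.5  2.3 -0.7] 11 [-2.9  -1.43  0.18  1.67 -2.35 -0.83] [-0.131  0.696 -0.706] [0.737 0.438 0.471]
1.52 [0.36 0.17 0.67] 0.04 [-5.3  2.4  1.5] 8 [ 1.48 -0.52  0.34 -0.18 -1.64 -0.01] [-0.117  0.716 -0.688] [0.146 0.278 0.791]
1.78 [0.34 0.12 0.65] -1.63 [-4.2  3.4  2.6] 10 [ 2.09 -0.33  0.61  0.29 -1.74  1.3 ] [-0.086  0.712 -0.697] [0.109 0.393 0.91 ]
1.96 [0.59 0.42 0.62] -0.9 [ 4.   3.8 -2.4] 7 [-2.83 -1.43  0.09  1.67 -2.4   0.69] [-0.103  0.675 -0.731] [0.691 0.469 0.48 ]
2.48 [0.53 0.38 0.59] -1.87 [3.9 4.4 1.2] 8 [-2.8  -1.27  0.19  1.67 -2.33  1.61] [-0.099  0.728 -0.679] [0.64  0.494 0.604]
2.57 [0.38 0.02 0.61] 0.29 [-3.5  4.  -2.7] 12 [ 1.8  -0.56 -1.02  0.29 -0.32 -0.73] [-0.073  0.716 -0.694] [0.124 0.43  0.289]
2.66 [ 0.51 -0.11  0.55] -1.27 [ 4.5  2.3 -3.2] 12 [ 2.98 -1.43  0.47  1.67 -2.4   1.66] [-0.067  0.695 -0.716] [0.887 0.096 0.388]
2.69 [0.51 0.2  0.34] 0.57 [-5.4  1.2  2.2] 11 [ 2.21 -0.78 -0.39  0.35 -1.3  -1.16] [-0.089  0.67  -0.737] [0.124 0.344 0.582]
real	4m30.071s
user	17m37.022s
sys	0m0.255s
```

```bash
cat > path.py <<'E'
from ik import *
def line(q,rows,w=.6,show=True):
    for i,r in enumerate(rows):
        q=step(q,r,w); p,M=zt(q)
        if show: print(i,q.round(2),p.round(3),M[:,2].round(3))
    return q
if __name__=='__main__':
    q=np.array([2.354,.506,1.252,.618,-1.799,-.551])
    p,M=zt(q)
    a=M.T@np.array([.45,-.35,-.12]);b=M.T@np.array([.14,-.235,-.05])
    print(a*100/10,b*100/6)
    q=line(q,[np.r_[a*10,0]]*10); q=line(q,[np.r_[b*100/6,0]]*6)
    M=zt(q)[1]
    for d in ([-5.3,2.4,1.5],[-4,2,0]):
        print(M.T@d); line(q,[np.r_[M.T@d,0]]*9)
E
python3 path.py
```

```text
[ 3.30297039 -4.72883018 -0.81765012] [ 3.41263846 -2.6600125  -1.66054175]
0 [ 2.33  0.35  0.99  0.59 -1.72 -0.6 ] [-0.188  0.727  0.844] [ 0.138  0.65  -0.747]
1 [ 2.32  0.19  0.73  0.58 -1.62 -0.65] [-0.144  0.692  0.833] [ 0.138  0.65  -0.747]
2 [ 2.3   0.07  0.55  0.57 -1.57 -0.66] [-0.099  0.657  0.821] [ 0.138  0.65  -0.747]
3 [ 2.28 -0.03  0.42  0.55 -1.53 -0.66] [-0.054  0.622  0.81 ] [ 0.138  0.65  -0.747]
4 [ 2.24 -0.12  0.31  0.54 -1.5  -0.64] [-0.009  0.586  0.798] [ 0.138  0.65  -0.747]
5 [ 2.2  -0.21  0.23  0.52 -1.48 -0.61] [0.036 0.551 0.787] [ 0.138  0.65  -0.747]
6 [ 2.14 -0.28  0.17  0.49 -1.47 -0.55] [0.081 0.516 0.775] [ 0.138  0.65  -0.747]
7 [ 2.05 -0.34  0.12  0.44 -1.45 -0.47] [0.126 0.48  0.764] [ 0.138  0.65  -0.747]
8 [ 1.92 -0.39  0.11  0.36 -1.43 -0.35] [0.171 0.445 0.752] [ 0.138  0.65  -0.747]
9 [ 1.72 -0.41  0.12  0.24 -1.41 -0.18] [0.216 0.41  0.741] [ 0.138  0.65  -0.747]
0 [ 1.59 -0.44  0.12  0.15 -1.42 -0.06] [0.239 0.37  0.733] [ 0.138  0.65  -0.747]
1 [ 1.39 -0.44  0.16  0.02 -1.45  0.11] [0.262 0.331 0.725] [ 0.138  0.65  -0.747]
2 [ 1.18 -0.4
[... 1188 characters left out ...]
 0.211 0.696] [ 0.165  0.634 -0.756]
1 [ 0.97 -0.5   0.18 -0.24 -1.56  0.43] [0.267 0.222 0.696] [ 0.148  0.642 -0.752]
2 [ 1.18 -0.55  0.12 -0.13 -1.53  0.27] [0.247 0.233 0.697] [ 0.125  0.65  -0.75 ]
3 [ 1.39 -0.59  0.08 -0.02 -1.51  0.11] [0.231 0.247 0.699] [ 0.098  0.654 -0.75 ]
4 [ 1.6  -0.61  0.04  0.09 -1.51 -0.05] [0.217 0.265 0.702] [ 0.071  0.655 -0.752]
5 [ 1.81 -0.63  0.01  0.2  -1.52 -0.22] [0.201 0.289 0.705] [ 0.048  0.653 -0.756]
6 [ 2.02 -0.63 -0.02  0.31 -1.54 -0.39] [0.18  0.315 0.71 ] [ 0.031  0.649 -0.76 ]
7 [ 2.23 -0.63 -0.05  0.42 -1.57 -0.56] [0.152 0.342 0.714] [ 0.02   0.644 -0.765]
8 [ 2.44 -0.62 -0.08  0.52 -1.63 -0.73] [0.117 0.365 0.719] [ 0.015  0.64  -0.768]
```

```bash
cat > plan3.py <<'E'
import sim
from ik import *
from multiprocessing import Pool
V0=V.copy()
sim.V=V*3; sim.LO[5]=-9; sim.HI[5]=9
R0=fk([2.354,.506,1.252,.618,-1.799,-.551],P)[1]
def go(seed):
    rng=np.random.default_rng(seed)
    p=np.array([rng.uniform(-.2,.8),rng.uniform(-.6,.6),rng.uniform(.3,.8)])
    if np.hypot(*p[:2])<.35: return (9,)
    qs=ik(p,R0,seeds=2,rng=rng)
    if not qs: return (9,)
    q=qs[0]; best=(9,)
    d=rng.normal(size=3); d*=4/np.linalg.norm(d)
    for k in range(16):
        M=zt(q)[1]; qn=step(q,np.r_[M.T@d,0],.6); 
        if (np.abs(qn-q)>V0)[:5].any(): break
        q=qn; p1,M=zt(q)
        if p1[2]<.25 or np.hypot(*p1[:2])<.25: break
        z=M[:,2]; a=-min(z@XS,z@YS)
        if z[2]>-.5: break
        if a<best[0]: best=(round(a,3),p.round(2),d.round(1),k+1,q.round(2),z.round(3),p1.round(3))
    return best
if __name__=='__main__':
    with Pool() as po: r=po.map(go,range(4000),chunksize=10)
    for x in sorted(r,key=lambda x:x[0])[:14]: print(*x)
E
time OMP_NUM_THREADS=1 timeout 900 python3 plan3.py
```

```text
-0.554 [0.43 0.47 0.69] [1.3 1.5 3.5] 16 [-2.9  -0.6   0.9   1.67 -2.16 -0.16] [-0.082  0.833 -0.548] [0.459 0.416 0.963]
-0.515 [0.62 0.1  0.6 ] [ 3.5  1.8 -0.8] 16 [ 3.07 -1.43  0.46  1.67 -2.18  0.35] [-0.043  0.82  -0.57 ] [0.901 0.225 0.449]
-0.508 [0.33 0.42 0.79] [1.3 1.3 3.6] 15 [-2.96 -0.46  1.    1.67 -2.13  6.14] [-0.009  0.853 -0.521] [0.396 0.375 1.024]
-0.507 [-0.15 -0.39  0.68] [-2.4 -1.5  2.8] 16 [-1.97  0.71  1.25  0.95 -2.66 -1.98] [-0.108  0.715 -0.69 ] [-0.418 -0.339  0.767]
-0.487 [0.23 0.41 0.7 ] [3.5 1.8 0.6] 16 [-2.84 -1.15  0.3   1.67 -2.33 -6.53] [-0.072  0.731 -0.679] [0.633 0.463 0.669]
-0.481 [-0.17  0.57  0.72] [-1.7  1.2  3.4] 15 [-0.52 -0.73  1.25 -2.23 -1.88 -6.65] [ 0.026  0.857 -0.515] [-0.321  0.65   0.937]
-0.478 [ 0.79 -0.32  0.38] [-1.6  1.3 -3.5] 11 [ 2.55 -1.43  0.77  1.67 -2.62  0.88] [-0.116  0.674 -0.729] [ 0.794 -0.332  0.269]
-0.473 [0.55 0.23 0.54] [ 3.   2.6 -0.2] 16 [ 3.07 -1.42  0.34  1.65 -2.16  6.52] [ 0.018  0.832 -0.554] [0.873 0.238 0.5  ]
-0.472 [-0.16 -0.41  0.54] [-0.4 -1.1  3.8] 16 [-1.66  0.58  1.25  0.8  -2.94 -2.31] [-0.084  0.689 -0.72 ] [-0.219 -0.332  0.826]
-0.463 [-0.01  0.53  0.49] [-3.7  0.9  1.1] 9 [-1.5  -1.17 -0.4   0.58 -3.05 -2.64] [-0.095  0.658 -0.747] [-0.216  0.529  0.551]
-0.461 [0.09 0.46 0.71] [-3.3 -0.4  2.2] 15 [-1.49 -0.46  0.32  0.78 -3.05 -2.44] [-0.115  0.653 -0.749] [-0.182  0.272  0.876]
-0.461 [0.77 0.11 0.57] [3.9 0.8 0.7] 13 [ 2.96 -1.27  0.67  1.67 -2.11  0.47] [ 0.053  0.859 -0.51 ] [0.92  0.136 0.548]
-0.458 [0.41 0.24 0.61] [2.4 3.  1. ] 16 [ 3.07 -1.13  0.26  1.41 -2.16  6.09] [ 0.028  0.82  -0.571] [0.661 0.293 0.728]
-0.458 [0.17 0.55 0.6 ] [-3.5  0.7  1.7] 13 [-1.53 -0.89 -0.08  0.94 -3.05 -8.54] [-0.098  0.646 -0.757] [-0.16   0.498  0.733]
real	5m46.720s
user	22m46.943s
sys	0m0.275s
```

Edit , replacing
```

```
with
```

```

```bash
cat > plan4.py <<'E'
import plan3
from plan3 import *
def go(seed):
    rng=np.random.default_rng(seed)
    p=np.array([rng.uniform(-.1,.5),rng.uniform(-.7,-.25),rng.uniform(.45,.85)])
    if np.hypot(*p[:2])<.35: return (9,)
    qs=ik(p,R0,seeds=1,rng=rng,q0=np.array([-.7,.1,.6,-.6,-2,0]))
    if not qs: return (9,)
    q=qs[0]; best=(9,)
    if q[0]<-2 or q[0]>.5 : return (9,)
    d=rng.normal(size=3); d*=4/np.linalg.norm(d)
    for k in range(20):
        M=zt(q)[1]; qn=step(q,np.r_[M.T@d,0],.6); 
        if (np.abs(qn-q)>V0)[:5].any(): break
        q=qn; p1,M=zt(q)
        if p1[2]<.25 or np.hypot(*p1[:2])<.25 or p1[0]<-.2: break
        z=M[:,2]; a=-min(z@XS,z@YS)
        if z[2]>-.5: break
        if a<best[0]: best=(round(a,3),p.round(2),d.round(1),k+1,qs[0].round(2),q.round(2),z.round(3),p1.round(3))
    return best
if __name__=='__main__':
    with Pool() as po: r=po.map(go,range(3000),chunksize=10)
    for x in sorted(r,key=lambda x:x[0])[:14]: print(*x)
E
time OMP_NUM_THREADS=1 timeout 570 python3 plan4.py
```

```text
-0.4 [-0.08 -0.52  0.51] [-0.3 -0.5  4. ] 20 [-1.5   0.53  0.8  -0.33 -2.55  2.79] [-1.47  0.42  1.25  0.24 -3.01  3.26] [-0.092  0.561 -0.822] [-0.165 -0.326  0.812]
-0.389 [-0.08 -0.49  0.56] [-0.3 -1.9  3.5] 20 [-1.5   0.48  0.87 -0.4  -2.66  2.72] [-1.44  0.51  1.25  0.04 -2.9   3.04] [-0.08   0.554 -0.829] [-0.139 -0.445  0.726]
-0.371 [ 0.03 -0.41  0.7 ] [ 1.4 -2.5  2.8] 20 [-1.61  0.35  1.18 -1.58 -3.03  1.57] [-1.72  0.55  1.25 -3.03 -3.01  0.22] [ 0.144  0.832 -0.536] [ 0.137 -0.393  0.789]
-0.34 [-0.04 -0.51  0.47] [-1.1 -2.5  2.9] 18 [-1.46  0.48  0.64 -0.33 -2.43  2.78] [-1.57  0.68  1.25  0.04 -2.73  3.15] [-0.019  0.554 -0.832] [-0.196 -0.554  0.611]
-0.327 [-0.03 -0.45  0.56] [-1.6 -2.1  3. ] 11 [-1.43  0.37  0.69 -0.43 -2.57  2.65] [-1.59  0.6   1.25 -0.14 -2.9   3.  ] [ 0.046  0.622 -0.782] [-0.187 -0.483  0.662]
-0.315 [ 0.17 -0.32  0.78] [ 0.6 -2.5  3.1] 20 [-1.55  0.3   1.24 -2.17 -2.96  0.93] [-1.79  0.49  1.25 -3.03 -2.94  0.25] [ 0.206  0.823 -0.53 ] [ 0.125 -0.352  0.831]
-0.309 [ 0.04 -0.41  0.52] [-2.2 -2.1  2.6] 11 [-1.32  0.27  0.49 -0.47 -2.42  2.56] [-1.
[... 600 characters left out ...]
0.37  0.48] [-2.8 -1.8  2.2] 12 [-1.16  0.22  0.36 -0.54 -2.28  2.42] [-1.63  0.62  1.25 -0.26 -2.9   2.91] [ 0.097  0.644 -0.759] [-0.191 -0.496  0.637]
-0.295 [-0.09 -0.53  0.6 ] [-2.8 -1.2  2.5] 4 [-1.55  0.58  1.19 -0.6  -2.87  2.52] [-1.63  0.63  1.25 -0.27 -2.9   2.9 ] [ 0.105  0.649 -0.753] [-0.193 -0.503  0.628]
-0.295 [ 0.03 -0.56  0.46] [-2.4  0.1  3.2] 9 [-1.39  0.57  0.81 -0.42 -2.47  2.64] [-1.63  0.57  1.25 -0.35 -2.95  2.81] [ 0.103  0.645 -0.757] [-0.181 -0.474  0.657]
-0.293 [-0.01 -0.45  0.54] [-2.8 -2.3  1.7] 7 [-1.41  0.36  0.65 -0.43 -2.52  2.64] [-1.63  0.69  1.25 -0.24 -2.84  2.94] [ 0.108  0.649 -0.753] [-0.192 -0.54   0.589]
real	1m51.334s
user	7m16.974s
sys	0m0.247s
```

Call:
apply_moves(deltas="-4.6 3.6 -1.2 0;-4.6 3.6 -1.2 0;-4.6 3.6 -1.2 0;-4.6 3.6 -1.2 0")

```text
t: 11.25
eef_pos: [-0.3304, 0.7886, 0.8619]
ee_rot: [-3.043, 0.892, -1.575]
force: [0.5, -0.0, 0.1]
width: 0.0004
```

```bash
python3 st.py
```

```text
t 11.25 q [ 2.445  0.566  1.252  0.722 -1.643 -0.635] p [-0.3304  0.7886  0.8619] F [ 0.46 -0.03  0.11] M [-2.69  0.52 -0.05]
x [-0.003 -0.628 -0.778] y [-0.995  0.081 -0.062] z [ 0.102  0.774 -0.625]
```

```bash
cat > plan5.py <<'E'
import plan3
from plan3 import *
R0=fk([2.445,.566,1.252,.722,-1.643,-.635],P)[1]
def go(seed):
    rng=np.random.default_rng(seed+5000)
    p=np.array([rng.uniform(-.4,.6),rng.uniform(-.7,.7),rng.uniform(.3,.85)])
    if np.hypot(*p[:2])<.3: return (9,)
    qs=ik(p,R0,seeds=1,rng=rng,q0=np.array([np.arctan2(p[1],p[0]),.1,.6,-.6 if p[1]<.2 else .5,-1.8,0]))
    if not qs: return (9,)
    q=qs[0]; best=(9,)
    if not(-2.3<q[0]<2.9) or q[1]<-.9 or abs(q[3])>1.6: return (9,)
    d=rng.normal(size=3); d*=4/np.linalg.norm(d)
    for k in range(20):
        M=zt(q)[1]; qn=step(q,np.r_[M.T@d,0],.6); 
        if (np.abs(qn-q)>V0)[:5].any(): break
        q=qn; p1,M=zt(q)
        if p1[2]<.25 or np.hypot(*p1[:2])<.25 or p1[0]<-.4: break
        z=M[:,2]; a=-min(z@XS,z@YS)
        if z[2]>-.5: break
        if a<best[0]: best=(round(a,3),p.round(2),d.round(1),k+1,qs[0].round(2),q.round(2),z.round(3),p1.round(3))
    return best
if __name__=='__main__':
    with Pool() as po: r=po.map(go,range(5000),chunksize=10)
    for x in sorted(r,key=lambda x:x[0])[:14]: print(*x)
E
time OMP_NUM_THREADS=1 timeout 570 python3 plan5.py
```

```text
-0.584 [-0.21 -0.27  0.7 ] [-1.4 -3.7  0.7] 18 [-1.67  0.24  0.63 -0.1  -2.85 -3.18] [-1.76  0.98  1.25  0.7  -2.7  -2.38] [-0.126  0.822 -0.555] [-0.359 -0.561  0.567]
-0.581 [-0.27 -0.4   0.52] [ 0.3 -2.8  2.9] 16 [-1.74  0.47  0.49  0.04 -2.49 -3.01] [-1.57  0.81  1.25  0.66 -2.93 -2.5 ] [-0.127  0.815 -0.566] [-0.199 -0.498  0.702]
-0.568 [-0.32 -0.19  0.78] [ 0.7 -3.9 -0.2] 20 [-1.93  0.29  0.64  0.49 -2.76 -2.46] [-1.5   0.95  1.25  0.18 -2.82 -3.01] [-0.117  0.806 -0.58 ] [-0.163 -0.628  0.502]
-0.565 [-0.34 -0.47  0.58] [-0.4 -3.5  1.9] 14 [-1.81  0.72  1.    0.22 -2.73 -2.79] [-1.66  0.92  1.25  0.55 -2.76 -2.57] [-0.127  0.789 -0.601] [-0.288 -0.569  0.58 ]
-0.565 [-0.27 -0.35  0.38] [ 0.4 -1.6  3.7] 20 [-1.75  0.42  0.11  0.05 -2.15 -3.01] [-1.71  0.73  1.24  1.38 -2.94 -1.7 ] [-0.079  0.855 -0.513] [-0.165 -0.38   0.843]
-0.565 [-0.38 -0.41  0.6 ] [ 0.6 -2.4  3.2] 15 [-1.88  0.62  0.82  0.29 -2.64 -2.69] [-1.69  0.8   1.25  1.12 -2.94 -1.97] [-0.077  0.857 -0.509] [-0.205 -0.431  0.785]
-0.564 [-0.22 -0.44  0.42] [-0.1 -2.4  3.2] 18 [-1.66  0.51  0.39 -0.05 -2.35  3.16] [
[... 605 characters left out ...]
.52  0.37] [-1.8 -0.8  3.5] 20 [-1.5   0.6   0.52 -0.23 -2.36  2.93] [-1.92  0.77  1.25  1.18 -2.73  4.5 ] [-0.091  0.822 -0.562] [-0.358 -0.363  0.793]
-0.55 [-0.37 -0.22  0.74] [ 1.6 -3.7  0.1] 20 [-1.98  0.36  0.64  0.5  -2.67 -2.43] [-1.39  0.88  1.25 -0.1  -2.85 -3.35] [-0.117  0.777 -0.619] [-0.066 -0.626  0.503]
-0.55 [-0.28 -0.39  0.71] [-1.1 -2.6  2.8] 12 [-1.76  0.6   1.09  0.23 -2.94 -2.8 ] [-1.86  0.82  1.25  1.18 -2.81 -1.83] [-0.058  0.859 -0.508] [-0.313 -0.409  0.772]
-0.547 [-0.34 -0.41  0.34] [ 0.  -2.9  2.8] 19 [-1.83  0.58  0.26  0.12 -2.14 -2.92] [-1.61  0.87  1.25  0.47 -2.8  -2.68] [-0.121  0.766 -0.632] [-0.249 -0.56   0.603]
real	4m9.099s
user	16m24.928s
sys	0m0.297s
```

```bash
cat > gen.py <<'E'
from ik import *
from station import readout
def gen(q,wps,vmax=5.5,show=True):
    """wps: (pos, turn_total_for_segment). simulates and prints rows"""
    rows=[]
    for tgt,turn in wps:
        p,Rt=fk(q,P); n=int(max(np.ceil(np.linalg.norm(np.array(tgt)-p)*100/vmax),np.ceil(abs(turn)/.17),1))
        for k in range(n):
            p,Rt=fk(q,P); d=Rt.inv().apply((np.array(tgt)-p)/(n-k))*100
            row=np.r_[d.round(1),round(turn/n,2)]; q0=q; q=step(q,row,.6); rows.append(row)
            pe=np.linalg.norm(fk(q,P)[0]-(p+Rt.apply(row[:3]/100)))
            if pe>.002: print('!slip',len(rows),pe.round(4),q.round(2))
            if show: pass
        print('->',np.round(tgt,3),'got',fk(q,P)[0].round(3),'z',zt(q)[1][:,2].round(3),'q',q.round(2),'rows',len(rows))
    for i in range(0,len(rows),10): print('; '.join('%g %g %g %g'%tuple(r) for r in rows[i:i+10]))
    return q
def cur(): return readout.get_state()['q']
E
python3 - <<'E'
from gen import *
q=gen(cur(),[((.05,.62,.75),.2),((.35,.42,.68),.5),((.55,.05,.65),.6),((.45,-.3,.6),.6),((.15,-.47,.55),.5),((-.07,-.43,.55),.3)])
q=gen(q,[((-.35,-.75,.9),0)],4)
E
```

```text
!slip 1 0.016 [ 2.42  0.42  0.99  0.7  -1.56 -0.72]
!slip 2 0.0038 [ 2.39  0.27  0.72  0.68 -1.45 -0.81]
-> [0.05 0.62 0.75] got [0.05 0.62 0.75] z [ 0.105  0.76  -0.641] q [ 2.06 -0.23  0.02  0.53 -1.11 -0.84] rows 8
!slip 15 0.0043 [ 0.99 -0.28  0.18 -0.35 -1.22 -0.23]
-> [0.35 0.42 0.68] got [0.346 0.422 0.68 ] z [ 0.112  0.758 -0.643] q [ 0.99 -0.28  0.18 -0.35 -1.22 -0.23] rows 15
-> [0.55 0.05 0.65] got [0.55 0.05 0.65] z [ 0.113  0.757 -0.643] q [-0.24  0.11  0.64 -0.97 -1.97  0.  ] rows 23
-> [ 0.45 -0.3   0.6 ] got [ 0.45 -0.3   0.6 ] z [ 0.113  0.757 -0.643] q [-0.84  0.38  0.9  -1.08 -2.41 -0.3 ] rows 30
-> [ 0.15 -0.47  0.55] got [ 0.15 -0.47  0.55] z [ 0.113  0.757 -0.643] q [-1.26  0.47  0.88 -0.83 -2.66 -0.26] rows 37
-> [-0.07 -0.43  0.55] got [-0.07 -0.43  0.55] z [ 0.113  0.757 -0.643] q [-1.48  0.4   0.64 -0.39 -2.64  0.02] rows 42
2.4 -4.8 -0.3 0.03; 2.5 -5 -0.2 0.03; 2.4 -5 -0.1 0.03; 2.2 -5.1 -0.1 0.03; 2.1 -5.2 -0.2 0.03; 1.9 -5.2 -0.1 0.03; 1.7 -5.3 -0.2 0.03; 1.6 -5.4 -0.1 0.03; 1.5 -4.9 -1.1 0.07; 1.1 -5 -1.1 0.07
0.7 -5.1 -1.1 0.07; 0.4 -5.1 -1.1 0.07; 0 -5
[... 855 characters left out ...]
74  1.25  0.13 -2.93  0.59]
!slip 9 0.056 [-1.64  0.76  1.25  0.28 -2.91  0.74]
!slip 10 0.0664 [-1.65  0.78  1.25  0.42 -2.88  0.88]
!slip 11 0.0824 [-1.66  0.8   1.25  0.55 -2.85  1.01]
!slip 12 0.1073 [-1.67  0.82  1.25  0.69 -2.81  1.15]
!slip 13 0.1561 [-1.67  0.84  1.25  0.86 -2.75  1.3 ]
!slip 14 0.2932 [-1.67  0.87  1.25  1.1  -2.62  1.5 ]
-> [-0.35 -0.75  0.9 ] got [-0.306 -0.528  0.714] z [-0.368  0.764 -0.531] q [-1.67  0.87  1.25  1.1  -2.62  1.5 ] rows 14
1.1 -1.3 -3.6 0; 1 -1.3 -3.6 0; 1.1 -1.3 -3.6 0; 1.1 -1.3 -3.6 0; 1.1 -1.3 -3.9 0; 1.1 -1.3 -4.2 0; 1.1 -1.4 -4.7 0; 1.1 -1.4 -5.2 0; 1.2 -1.6 -6 0; 1.3 -1.9 -7 0
1.6 -2.3 -8.6 0; 2 -3.2 -11.1 0; 3.1 -5.1 -16 0; 6.8 -11.1 -30 0
```

Call:
apply_moves(deltas="2.4 -4.8 -0.3 0.03; 2.5 -5 -0.2 0.03; 2.4 -5 -0.1 0.03; 2.2 -5.1 -0.1 0.03; 2.1 -5.2 -0.2 0.03; 1.9 -5.2 -0.1 0.03; 1.7 -5.3 -0.2 0.03; 1.6 -5.4 -0.1 0.03; 1.5 -4.9 -1.1 0.07; 1.1 -5 -1.1 0.07")

```text
t: 12.5
eef_pos: [0.1178, 0.5754, 0.7367]
ee_rot: [2.8, 0.855, -2.145]
force: [1.4, 0.6, -0.2]
width: 0.0001
```

Call:
apply_moves(deltas="0.7 -5.1 -1.1 0.07; 0.4 -5.1 -1.1 0.07; 0 -5.1 -1.1 0.07; -0.3 -5.1 -1 0.07; -0.7 -5.3 -1.1 0.07; 0.5 -4.4 -3 0.07; 0.2 -4.4 -3 0.07; -0.1 -4.4 -3 0.07; -0.4 -4.4 -3 0.07; -0.8 -4.3 -3 0.07")

```text
t: 13.75
eef_pos: [0.4613, 0.2143, 0.6683]
ee_rot: [2.35, 0.468, -2.87]
force: [1.6, 0.7, 0.1]
width: 0.0003
```

Call:
apply_moves(deltas="-1 -4.3 -3 0.07; -1.4 -4.2 -3 0.07; -1.6 -4.1 -3 0.07; 2 -3.4 -3.5 0.09; 1.7 -3.5 -3.5 0.09; 1.4 -3.7 -3.5 0.09; 1.1 -3.8 -3.5 0.09; 0.7 -3.8 -3.5 0.09; 0.4 -3.9 -3.5 0.09; 0 -3.9 -3.4 0.09")

```text
t: 15.0
eef_pos: [0.4526, -0.2741, 0.5969]
ee_rot: [2.269, -0.175, 2.852]
force: [0.7, 0.0, 1.3]
width: 0.0005
```

```bash
python3 st.py
```

```text
t 15.0 q [-0.809  0.345  0.838 -1.073 -2.376 -0.259] p [ 0.4526 -0.2741  0.5969] F [0.68 0.04 1.26] M [-2.51  0.37 -0.13]
x [-0.944  0.281  0.174] y [0.311 0.578 0.754] z [ 0.111  0.766 -0.633]
```

Call:
apply_moves(deltas="3.1 -3.4 -1.9 0.07; 2.9 -3.6 -1.9 0.07; 2.6 -3.8 -1.9 0.07; 2.3 -4 -1.8 0.07; 2.1 -4.1 -1.9 0.07; 1.7 -4.3 -1.8 0.07; 1.5 -4.4 -1.9 0.07; 3.3 -3 0.1 0.06; 3.2 -3.2 0.1 0.06; 2.9 -3.3 0.1 0.06")

```text
t: 16.25
eef_pos: [0.0252, -0.4303, 0.5344]
ee_rot: [2.495, -0.651, 2.325]
force: [0.5, 0.4, -0.7]
width: 0.0007
```

Call:
apply_moves(deltas="2.8 -3.5 0.1 0.06; 2.5 -3.7 0.2 0.06; 1.1 -1.3 -3.6 0; 1 -1.3 -3.6 0; 1.1 -1.3 -3.6 0; 1.1 -1.3 -3.6 0; 1.1 -1.3 -3.9 0")

```text
t: 17.12
eef_pos: [-0.1624, -0.5025, 0.618]
ee_rot: [2.582, -0.728, 2.209]
force: [-1.7, -0.5, -0.0]
width: 0.0002
```

```bash
python3 st.py
```

```text
t 17.125 q [-1.619  0.64   1.248 -0.6   -3.047 -0.104] p [-0.1624 -0.5025  0.618 ] F [-1.67 -0.49 -0.02] M [-2.56  0.45  0.2 ]
x [-0.445  0.6    0.665] y [0.891 0.221 0.396] z [ 0.09   0.769 -0.633]
```

Call:
apply_moves(deltas="1.1 -1.4 -5 0; 1.1 -1.4 -5 0; 1.1 -1.4 -5 0; 1.1 -1.4 -5 0")

```text
t: 17.62
eef_pos: [-0.2119, -0.484, 0.6594]
ee_rot: [2.562, -0.796, 2.264]
force: [-0.5, 0.1, -0.6]
width: 0.0005
```

```bash
python3 st.py
```

```text
t 17.625 q [-1.615  0.719  1.252 -0.036 -3.048  0.454] p [-0.2119 -0.484   0.6594] F [-0.47  0.07 -0.58] M [-2.77  0.13 -0.01]
x [-0.447  0.538  0.715] y [0.894 0.234 0.383] z [ 0.039  0.81  -0.585]
```

Call:
apply_moves(deltas="1.1 -1.4 -5 0; 1.1 -1.4 -5 0; 1.1 -1.4 -5 0; 1.1 -1.4 -5 0")

```text
t: 18.12
eef_pos: [-0.2255, -0.4804, 0.6875]
ee_rot: [2.481, -0.865, 2.336]
force: [-0.6, -0.2, -0.0]
width: 0.0009
```

```bash
python3 st.py; python3 - <<'E'
from gen import *
import itertools
q=cur()
for d in itertools.product([-4,0,4],repeat=3):
    if d==(0,0,0): continue
    x=q
    for k in range(4): x=step(x,np.r_[zt(x)[1].T@np.array(d,float)*.8,0],.6)
    z=zt(x)[1][:,2]; print(d,z.round(3),(z@XS).round(3),(z@YS).round(3),zt(x)[0].round(2)) if z@YS>.42 else 0
E
```

```text
t 18.125 q [-1.64   0.8    1.252  0.363 -3.048  0.864] p [-0.2255 -0.4804  0.6875] F [-0.6  -0.21 -0.02] M [-2.89  0.1   0.08]
x [-0.45   0.468  0.761] y [0.893 0.21  0.398] z [ 0.026  0.858 -0.512]
(-4, -4, -4) [-0.001  0.863 -0.504] 0.699 0.506 [-0.34 -0.56  0.53]
(-4, -4, 0) [-0.025  0.874 -0.485] 0.694 0.532 [-0.33 -0.52  0.63]
(-4, -4, 4) [-0.038  0.885 -0.464] 0.694 0.549 [-0.31 -0.47  0.71]
(-4, 0, -4) [ 0.026  0.858 -0.512] 0.711 0.482 [-0.35 -0.48  0.56]
(-4, 0, 0) [ 0.018  0.862 -0.507] 0.708 0.49 [-0.35 -0.46  0.68]
(-4, 0, 4) [ 0.     0.871 -0.491] 0.706 0.51 [-0.33 -0.41  0.75]
(-4, 4, -4) [ 0.032  0.857 -0.514] 0.713 0.476 [-0.35 -0.36  0.56]
(-4, 4, 0) [ 0.026  0.858 -0.512] 0.711 0.482 [-0.35 -0.35  0.69]
(-4, 4, 4) [ 0.022  0.861 -0.508] 0.71 0.487 [-0.35 -0.34  0.81]
(0, -4, -4) [ 0.005  0.861 -0.508] 0.701 0.5 [-0.22 -0.58  0.54]
(0, -4, 0) [-0.029  0.873 -0.486] 0.691 0.535 [-0.22 -0.53  0.64]
(0, -4, 4) [-0.043  0.89  -0.454] 0.696 0.556 [-0.21 -0.48  0.73]
(0, 0, -4) [ 0.026  0.858 -0.512] 0.711 0.482 [-0.23 -0.48  0.56]
(0, 0, 4) [-0.     0.874 -0.487] 0.708 0.512 [-0.22 -0.43  0.78]
(0, 4, -4) [ 0.032  0.857 -0.514] 0.713 0.477 [-0.22 -0.36  0.56]
(0, 4, 0) [ 0.026  0.858 -0.512] 0.711 0.482 [-0.23 -0.35  0.69]
(0, 4, 4) [ 0.026  0.858 -0.512] 0.711 0.482 [-0.23 -0.35  0.82]
(4, -4, -4) [-0.016  0.855 -0.518] 0.684 0.514 [-0.11 -0.58  0.54]
(4, -4, 0) [-0.091  0.861 -0.5  ] 0.644 0.579 [-0.14 -0.54  0.63]
(4, -4, 4) [-0.092  0.897 -0.433] 0.672 0.6 [-0.13 -0.49  0.75]
(4, 0, -4) [ 0.009  0.859 -0.511] 0.701 0.496 [-0.11 -0.49  0.56]
(4, 0, 0) [-0.033  0.852 -0.522] 0.671 0.526 [-0.13 -0.46  0.65]
(4, 0, 4) [-0.048  0.881 -0.471] 0.685 0.555 [-0.13 -0.44  0.8 ]
(4, 4, -4) [ 0.009  0.859 -0.512] 0.701 0.496 [-0.12 -0.36  0.57]
(4, 4, 0) [-0.001  0.857 -0.515] 0.694 0.503 [-0.12 -0.35  0.68]
(4, 4, 4) [-0.075  0.853 -0.516] 0.647 0.561 [-0.17 -0.34  0.79]
```

```bash
cat > plan6.py <<'E'
import plan3
from plan3 import *
R0=fk([-1.64,.8,1.252,.363,-3.048,.864],P)[1]
zs=np.array([-.105,.656,-.747]); zs/=np.linalg.norm(zs)
def go(seed):
    rng=np.random.default_rng(seed+9000)
    p=np.array([rng.uniform(-.35,.6),rng.uniform(-.75,.3),rng.uniform(.3,.85)])
    if np.hypot(*p[:2])<.3: return (99,)
    qs=ik(p,R0,seeds=1,rng=rng,q0=np.array([-1.2,.4,.8,-.3,-2.5,0]))
    if not qs: return (99,)
    q=qs[0]; best=(99,)
    if not(-2.3<q[0]<2.9) or q[1]<-.9 or abs(q[3])>1.6: return (99,)
    d=rng.normal(size=3); d*=4/np.linalg.norm(d)
    for k in range(20):
        M=zt(q)[1]; qn=step(q,np.r_[M.T@d,0],.6); 
        if (np.abs(qn-q)>V0)[:5].any(): break
        q=qn; p1,M=zt(q)
        if p1[2]<.25 or np.hypot(*p1[:2])<.25 or p1[0]<-.4: break
        z=M[:,2]; a=np.degrees(np.arccos(min(1,z@zs)))
        if a<best[0]: best=(round(a,2),p.round(2),d.round(1),k+1,qs[0].round(2),q.round(2),z.round(3),p1.round(3))
    return best
if __name__=='__main__':
    with Pool() as po: r=po.map(go,range(5000),chunksize=10)
    for x in sorted(r,key=lambda x:x[0])[:14]: print(*x)
E
time OMP_NUM_THREADS=1 timeout 570 python3 plan6.py
```

```text
4.51 [ 0.03 -0.58  0.38] [-0.2 -3.8  1.2] 20 [-1.35  0.77  0.81 -0.42 -2.59 -0.01] [-1.39  1.02  1.25 -0.06 -2.61  0.3 ] [-0.098  0.714 -0.694] [-0.053 -0.715  0.349]
7.72 [-0.02 -0.42  0.37] [ 0.4 -4.   0.4] 20 [-1.36  0.5   0.26 -0.29 -2.33  0.15] [-1.35  1.08  1.25 -0.24 -2.55  0.11] [-0.032  0.74  -0.671] [ 0.029 -0.732  0.26 ]
8.59 [-0.24 -0.58  0.3 ] [ 1.9 -2.8  2. ] 20 [-1.63  0.88  0.68  0.04 -2.4   0.53] [-1.24  0.86  1.25 -0.47 -2.8  -0.19] [-0.103  0.761 -0.64 ] [ 0.101 -0.634  0.449]
9.31 [-0.17  0.28  0.54] [-0.4  3.5  1.9] 20 [-1.53 -0.78 -0.39 -0.39 -2.98  0.06] [-1.63 -1.07 -0.3   1.67 -2.87  2.21] [-0.217  0.726 -0.653] [-0.043  0.599  0.702]
10.78 [ 0.12 -0.39  0.33] [ 0.2 -4.   0.6] 20 [-1.18  0.49  0.22 -0.47 -2.23 -0.05] [-1.32  1.04  1.25 -0.42 -2.55 -0.07] [ 0.045  0.74  -0.671] [ 0.096 -0.722  0.267]
11.0 [-0.13 -0.6   0.37] [ 1.  -0.9  3.8] 14 [-1.52  0.85  0.82 -0.13 -2.57  0.33] [-1.34  0.68  1.24 -0.14 -3.05  0.19] [-0.166  0.775 -0.61 ] [-0.071 -0.513  0.662]
11.02 [ 0.25 -0.6   0.37] [-1.7 -1.6  3.3] 20 [-1.19  0.88  1.14 -0.86 -2.68 -0.54] [-1.54  0.6  
[... 590 characters left out ...]
.43  0.43] [-2.5 -3.1 -0.2] 20 [-1.03  0.57  0.7  -0.85 -2.47 -0.56] [-1.55  1.16  1.25  0.04 -2.58  0.49] [-0.034  0.789 -0.613] [-0.187 -0.716  0.262]
11.82 [-0.35 -0.17  0.8 ] [ 3.2 -2.3 -0.2] 20 [-1.96  0.26  0.46  0.71 -2.66  1.32] [-1.23  0.67  1.25 -1.11 -3.01 -0.83] [-0.156  0.787 -0.597] [ 0.146 -0.535  0.559]
11.99 [-0.01 -0.44  0.42] [ 0.4 -4.  -0.4] 15 [-1.36  0.5   0.4  -0.33 -2.46  0.1 ] [-1.37  1.1   1.25 -0.29 -2.6   0.09] [-0.013  0.789 -0.614] [ 0.02  -0.722  0.252]
12.35 [-0.19 -0.35  0.49] [ 1.3 -3.7 -0.6] 18 [-1.58  0.37  0.22 -0.03 -2.45  0.45] [-1.34  1.1   1.25 -0.3  -2.62  0.07] [-0.031  0.797 -0.603] [ 0.035 -0.716  0.26 ]
real	3m11.773s
user	12m38.555s
sys	0m0.204s
```

```bash
python3 - <<'E'
from gen import *
for x0,z0 in ((0,.45),(.05,.5),(.03,.45),(0,.5)):
  q=gen(cur(),[((x0,-.58,z0),0)],5.5)
  for d in ((0,-6,0),(-.3,-5.7,1.8),(0,-5,3),(1,-5,3)):
    x=q;o=[]
    for k in range(12):
        x=step(x,np.r_[zt(x)[1].T@np.array(d,float),0],.6)
        if k%4==3: o.append(zt(x)[1][:,2].round(3).tolist()+zt(x)[0].round(2).tolist())
    print(d,o)
E
```

```text
!slip 1 0.0133 [-1.59  0.77  1.21  0.11 -3.05  0.59]
!slip 2 0.0042 [-1.56  0.72  1.14 -0.15 -3.02  0.31]
-> [ 0.   -0.58  0.45] got [-0.    -0.581  0.45 ] z [ 0.004  0.859 -0.512] q [-1.38  0.77  0.97 -0.47 -2.77 -0.07] rows 7
-4.7 1.2 0.6 0; -4.8 1.4 0.6 0; -4.8 1.5 0.6 0; -4.8 1.5 0.6 0; -4.9 1.4 0.5 0; -4.8 1.5 0.6 0; -4.9 1.4 0.5 0
(0, -6, 0) [[-0.028, 0.833, -0.552, -0.01, -0.67, 0.38], [-0.07, 0.788, -0.611, -0.03, -0.71, 0.3], [-0.114, 0.723, -0.681, -0.04, -0.75, 0.24]]
(-0.3, -5.7, 1.8) [[-0.037, 0.832, -0.553, -0.03, -0.64, 0.43], [-0.098, 0.795, -0.599, -0.05, -0.67, 0.41], [-0.167, 0.746, -0.645, -0.08, -0.7, 0.39]]
(0, -5, 3) [[-0.037, 0.832, -0.553, -0.02, -0.62, 0.47], [-0.102, 0.799, -0.593, -0.04, -0.63, 0.48], [-0.18, 0.763, -0.621, -0.06, -0.64, 0.49]]
(1, -5, 3) [[-0.029, 0.83, -0.557, 0.02, -0.62, 0.47], [-0.07, 0.792, -0.606, 0.03, -0.63, 0.47], [-0.115, 0.747, -0.655, 0.04, -0.64, 0.47]]
!slip 1 0.0158 [-1.59  0.76  1.21  0.11 -3.05  0.59]
!slip 2 0.01 [-1.54  0.71  1.14 -0.14 -3.03  0.31]
!slip 3 0.0045 [-1.51  0.69  1.13 -0.4  -3.04  0.04]
-> [ 0.05 -0.58  0
[... 1942 characters left out ...]
.76  1.16 -0.72 -2.94 -0.32] rows 6
-4.8 1.8 0.3 0; -5 2 0.2 0; -5.1 2.2 0.1 0; -5 2.2 0 0; -5 2.2 0 0; -5.1 2.2 0 0
(0, -6, 0) [[-0.051, 0.83, -0.555, -0.02, -0.66, 0.41], [-0.1, 0.788, -0.607, -0.03, -0.7, 0.33], [-0.152, 0.726, -0.671, -0.04, -0.75, 0.26]]
(-0.3, -5.7, 1.8) [[-0.064, 0.828, -0.557, -0.03, -0.63, 0.46], [-0.134, 0.793, -0.595, -0.06, -0.66, 0.43], [-0.212, 0.746, -0.631, -0.09, -0.69, 0.41]]
(0, -5, 3) [[-0.064, 0.826, -0.56, -0.02, -0.61, 0.5], [-0.141, 0.794, -0.591, -0.05, -0.62, 0.51], [-0.228, 0.761, -0.608, -0.07, -0.64, 0.52]]
(1, -5, 3) [[-0.052, 0.825, -0.563, 0.01, -0.6, 0.5], [-0.104, 0.786, -0.609, 0.02, -0.62, 0.49], [-0.162, 0.742, -0.651, 0.03, -0.63, 0.49]]
```

Call:
apply_moves(deltas="-4.5 2.1 0.3 0; -4.6 2.4 0.2 0; -4.6 2.5 0 0; -4.6 2.6 -0.1 0; -4.7 2.6 -0.1 0; -4.6 2.6 -0.2 0; -4.7 2.7 -0.1 0")

```text
t: 19.0
eef_pos: [0.0348, -0.6012, 0.4907]
ee_rot: [2.562, -0.853, 2.326]
force: [-1.2, -1.1, -0.1]
width: 0.0003
```

Call:
apply_moves(deltas="-0.5 1 -5.8 0;-0.5 1 -5.8 0;-0.5 1 -5.8 0;-0.5 1 -5.8 0;-0.5 1 -5.8 0;-0.5 1 -5.8 0;-0.5 1 -5.8 0;-0.5 1 -5.8 0")

```text
t: 20.0
eef_pos: [0.0799, -0.6024, 0.5051]
ee_rot: [2.72, -0.785, 2.272]
force: [0.4, 0.0, 0.4]
width: 0.0005
```

```bash
python3 st.py
```

```text
t 20.0 q [-1.252  0.781  1.252 -0.533 -2.865 -0.246] p [ 0.0799 -0.6024  0.5051] F [0.35 0.02 0.41] M [-2.53 -0.31 -0.05]
x [-0.457  0.541  0.707] y [0.884 0.368 0.29 ] z [-0.103  0.757 -0.646]
```

```bash
cat > clr.py <<'E'
from ik import *
def clr(z,n,th):
    # th: spin: x axis dir = horizontal-perp-to-n projected, rotated by th
    t=np.cross([0,0,1],n); Rt=rot(np.array(z),t)*R.from_euler('z',th); M=Rt.as_matrix(); u=M.T@n
    c=66*u[2]-75.5*abs(u[0])-29.5*abs(u[1])
    h=66*-M[2,2]-96.5*abs(M[2,0])-39*abs(M[2,1]); tip=-21*abs(M[2,0])-9.5*abs(M[2,1])
    return c,h,tip
if __name__=='__main__':
    for z in ([-.103,.757,-.646],[-.105,.70,-.7],[-.105,.656,-.747]):
        for n in (YS,XS):
            print(z,[ (th,)+tuple(np.round(clr(z,n,th),1)) for th in (-.5,-.3,-.2,-.1,-.05,0,.05,.1,.2,.3,.5)])
E
python3 clr.py
```

```text
[-0.103, 0.757, -0.646] [(-0.5, np.float64(4.9), np.float64(-36.5), np.float64(-17.6)), (-0.3, np.float64(2.0), np.float64(-33.5), np.float64(-17.1)), (-0.2, np.float64(-3.9), np.float64(-30.9), np.float64(-16.5)), (-0.1, np.float64(-9.4), np.float64(-27.5), np.float64(-15.8)), (-0.05, np.float64(-12.0), np.float64(-25.5), np.float64(-15.4)), (0, np.float64(-14.5), np.float64(-23.4), np.float64(-15.0)), (0.05, np.float64(-16.8), np.float64(-21.1), np.float64(-14.5)), (0.1, np.float64(-19.0), np.float64(-18.6), np.float64(-14.0)), (0.2, np.float64(-23.0), np.float64(-13.2), np.float64(-12.9)), (0.3, np.float64(-26.5), np.float64(-7.3), np.float64(-11.6)), (0.5, np.float64(-31.5), np.float64(6.0), np.float64(-8.7))]
[-0.103, 0.757, -0.646] [(-0.5, np.float64(-28.5), np.float64(9.1), np.float64(-8.1)), (-0.3, np.float64(-23.6), np.float64(-4.6), np.float64(-11.0)), (-0.2, np.float64(-20.2), np.float64(-10.7), np.float64(-12.3)), (-0.1, np.float64(-16.3), np.float64(-16.3), np.float64(-13.5)), (-0.05, np.float64(-14.1), np.float64(-18.9), np.float64(-14.1)), (0, np.float64(-11.8), np.flo
[... 2528 characters left out ...]
747] [(-0.5, np.float64(-34.6), np.float64(14.6), np.float64(-8.2)), (-0.3, np.float64(-27.6), np.float64(3.4), np.float64(-10.6)), (-0.2, np.float64(-23.2), np.float64(-1.5), np.float64(-11.7)), (-0.1, np.float64(-18.2), np.float64(-5.9), np.float64(-12.6)), (-0.05, np.float64(-15.6), np.float64(-8.0), np.float64(-13.0)), (0, np.float64(-12.8), np.float64(-9.8), np.float64(-13.4)), (0.05, np.float64(-9.9), np.float64(-11.5), np.float64(-13.8)), (0.1, np.float64(-7.0), np.float64(-13.1), np.float64(-14.1)), (0.2, np.float64(-0.7), np.float64(-15.8), np.float64(-14.6)), (0.3, np.float64(4.1), np.float64(-17.8), np.float64(-15.0)), (0.5, np.float64(-8.5), np.float64(-19.8), np.float64(-15.3))]
```

Call:
apply_moves(deltas="-1.5 0.8 -5.9 0;-1.5 0.8 -5.9 0;-1.5 0.8 -5.9 0;-1.5 0.8 -5.9 0;-1.5 0.8 -5.9 0;-1.5 0.8 -5.9 0")

```text
t: 20.75
eef_pos: [0.1321, -0.614, 0.4953]
ee_rot: [2.835, -0.713, 2.235]
force: [-0.4, 0.2, 0.6]
width: 0.0005
```

```bash
python3 st.py
```

```text
t 20.75 q [-1.157  0.786  1.251 -0.384 -2.766 -0.169] p [ 0.1321 -0.614   0.4953] F [-0.45  0.23  0.58] M [-2.27 -0.44  0.02]
x [-0.466  0.595  0.654] y [0.872 0.433 0.228] z [-0.147  0.677 -0.721]
```

```bash
cat > ov.py <<'E'
import sys
from h import *
def overlay(name,out,cx,cy,ang,car=None,crop=None,pad=-.05):
    f=viewer.grab_frame(name); im=f['image'][:,:,::-1].copy()
    x0,y0,w,h,s=crop; im=cv2.resize(im[y0:y0+h,x0:x0+w],None,fx=s,fy=s,interpolation=cv2.INTER_CUBIC)
    a=np.radians(ang); X=np.array([np.cos(a),np.sin(a)]);Y=np.array([-X[1],X[0]])
    def L(pts,col,close=True):
        W=np.array([np.r_[np.array([cx,cy])+p[0]*X+p[1]*Y,p[2]] for p in pts]); q=(proj(f,W)-[x0,y0])*s
        cv2.polylines(im,[q.round().astype(int).reshape(-1,1,2)],close,col,1)
    L([(-.31,0,.045),(.02,0,.045),(.02,.012,.045),(-.31,.012,.045)],(0,255,0))
    L([(-.31,0,0),(.02,0,0)],(0,255,255),False)
    L([(-.31,.052,.004),(.02,.052,.004)],(0,255,0),False)
    L([(0,-.12,.075),(0,.01,.075)],(0,0,255),False)
    L([(pad,-.095,.064),(pad,-.015,.064)],(255,0,255),False); L([(pad,-.095,.01),(pad,-.015,.01)],(255,0,255),False)
    if car is not None:
        b=np.radians(car[2]); U=np.array([np.cos(b),np.sin(b)]);Vv=np.array([-U[1],U[0]])
        for z in (0,.3):
            W=np.array([np.r_[np.array(car[:2])+.048*(i*U+j*Vv),z] for i,j in ((1,1),(1,-1),(-1,-1),(-1,1))]); q=(proj(f,W)-[x0,y0])*s
            cv2.polylines(im,[q.round().astype(int).reshape(-1,1,2)],True,(255,255,0),1)
    cv2.imwrite(out,im)
E
python3 - <<'E'
from ov import *
overlay('top','pics/ovt1.png',.621,.198,54.1,(.6300,-.0215,69.5),(130,130,260,205,3))
overlay('side','pics/ovs1.png',.621,.198,54.1,(.6300,-.0215,69.5),(250,130,240,170,3.2))
E
```

```text
(no output)
```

View pics/ovt1.png

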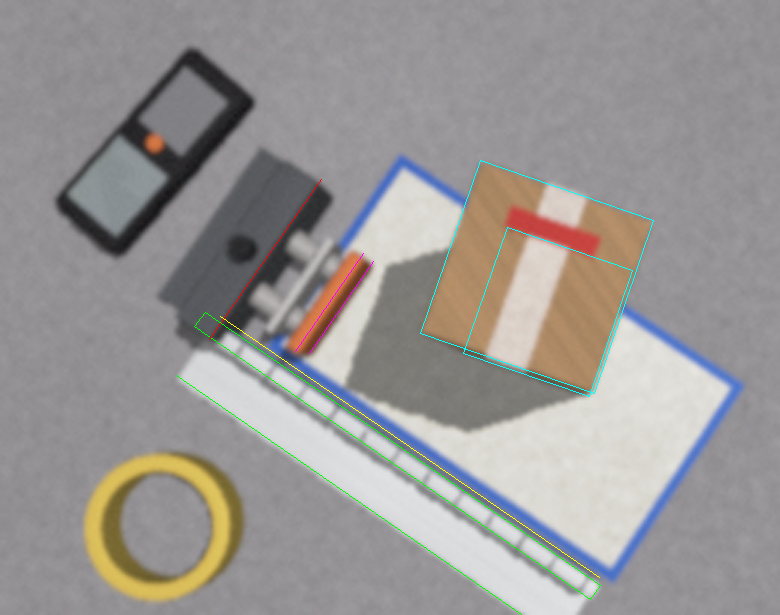

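View pics/ovs1.png

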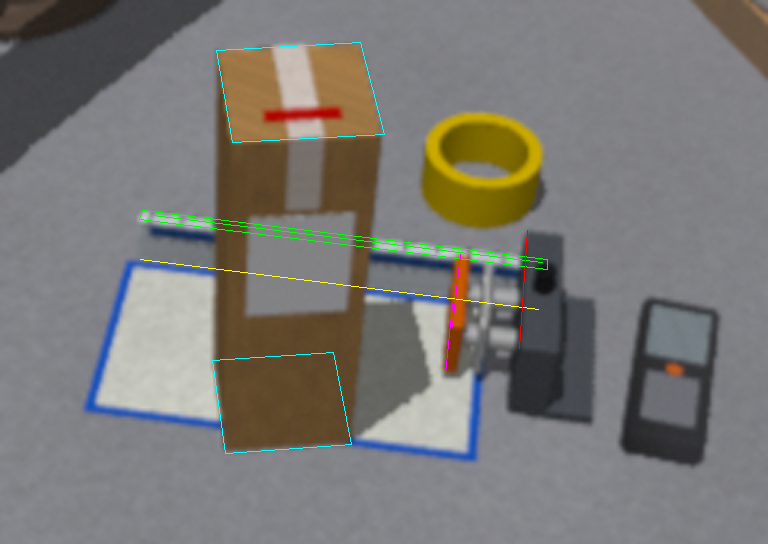

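```bash
cat > go.py <<'E'
from gen import *
import ik
ik.XS=XS=np.array([.5864,.81,0]); ik.YS=YS=np.array([-.81,.5864,0])
def S(x,y,z): return C0+x*XS+y*YS+np.array([0,0,z])
def toS(p): d=np.asarray(p)-C0; return np.array([d@XS,d@YS,d[2]])
def frames(q):
    R1=R.from_euler('z',q[0]);R3=R1*R.from_euler('y',q[1]-q[2]);R2=R1*R.from_euler('y',q[1])
    e=np.array([0,0,.1985])+R2.apply([0,0,.6015]); w=e+R3.apply([.4637,0,0]); 
    R5=R3*R.from_euler('x',-q[3])*R.from_euler('y',-q[4]); w2=w+R5.apply([0,-.1915,0]); return e,w,w2
def turn_needed(q,n):
    M=zt(q)[1]; z=M[:,2]; t=np.cross(n,z); t/=np.linalg.norm(t)
    if t[2]<0: t=-t
    c=M.T@t; return np.arctan2(c[1],c[0]),t
E
python3 - <<'E'
from go import *
q=cur(); z=zt(q)[1][:,2]
tn,t=turn_needed(q,YS); print('turn',tn,t@XS,t@YS,t[2])
print('turn alt',turn_needed(q,XS)[0])
q=gen(q,[((.45,-.5,.45),tn*.5),((.66,-.25,.36),tn*.35),(S(-.19,-.26,.30),tn*.15)],6)
for k in frames(q): print(k.round(3),toS(k).round(3))
q=gen(q,[(S(-.19,-.24,.037),0)],6)
M=zt(q)[1]; print([(M.T@YS).round(3),(M.T@XS).round(3)])
for k in frames(q): print(k.round(3),toS(k).round(3))
E
```

```text
turn 1.0154511571759448 0.8426459619340216 1.789274872800994e-17 0.538444892012882
turn alt -0.23665914006525196
!slip 6 0.0035 [-0.83  0.78  1.25 -0.76 -2.61 -1.23]
-> [ 0.45 -0.5   0.45] got [ 0.448 -0.497  0.449] z [-0.147  0.676 -0.722] q [-0.83  0.78  1.25 -0.76 -2.61 -1.23] rows 6
-> [ 0.66 -0.25  0.36] got [ 0.66 -0.25  0.36] z [-0.147  0.676 -0.722] q [-0.45  0.69  0.9  -0.72 -2.17 -1.71] rows 12
-> [ 0.72  -0.108  0.3  ] got [ 0.72  -0.108  0.3  ] z [-0.147  0.676 -0.722] q [-0.27  0.67  0.73 -0.72 -1.95 -1.9 ] rows 15
-1.8 5.3 1.1 0.08; -1.4 5.4 1 0.08; -1 5.5 1.1 0.08; -0.6 5.5 1 0.08; -0.1 5.6 1.1 0.08; 0.4 5.5 1 0.08; 2 4.1 3.3 0.06; 2.2 4 3.3 0.06; 2.4 3.8 3.3 0.06; 2.6 3.7 3.4 0.06
2.9 3.5 3.3 0.06; 3 3.3 3.4 0.06; 2.9 1.8 4.3 0.05; 3 1.6 4.4 0.05; 3 1.5 4.3 0.05
[ 0.36  -0.099  0.67 ] [-0.394  0.037  0.67 ]
[ 0.806 -0.223  0.699] [-0.232 -0.397  0.699]
[ 0.775 -0.364  0.573] [-0.365 -0.454  0.573]
-> [ 0.704 -0.097  0.037] got [ 0.704 -0.096  0.037] z [-0.147  0.676 -0.722] q [-0.25  0.83  0.42 -0.67 -1.57 -1.61] rows 5
-2.9 1.9 4 0; -2.9 1.9 4 0; -2.9 1.9 4 0; -2.8 1.8 4 0; -2.9 1.9 4.1 0
[array([ 0.022, -0.857,  0.515]), array([0.835, 0.299, 0.461])]
[ 0.431 -0.111  0.603] [-0.362 -0.028  0.603]
[ 0.843 -0.218  0.418] [-0.207 -0.423  0.418]
[ 0.76  -0.352  0.309] [-0.364 -0.435  0.309]
```

Call:
apply_moves(deltas="-1.8 5.3 1.1 0.08; -1.4 5.4 1 0.08; -1 5.5 1.1 0.08; -0.6 5.5 1 0.08; -0.1 5.6 1.1 0.08; 0.4 5.5 1 0.08; 2 4.1 3.3 0.06; 2.2 4 3.3 0.06; 2.4 3.8 3.3 0.06; 2.6 3.7 3.4 0.06")

```text
t: 22.1
eef_pos: [0.5896, -0.3324, 0.3893]
ee_rot: [-2.795, -0.697, 1.27]
force: [0.5, -0.2, 0.7]
width: 0.0003
```

Call:
apply_moves(deltas="2.9 3.5 3.3 0.06; 3 3.3 3.4 0.06; 2.9 1.8 4.3 0.05; 3 1.6 4.4 0.05; 3 1.5 4.3 0.05; 0 0 0 0")

```text
t: 22.85
eef_pos: [0.7193, -0.1048, 0.2988]
ee_rot: [-2.608, -0.583, 0.969]
force: [-0.1, -0.6, -0.8]
width: 0.0006
```

```bash
python3 st.py; python3 - <<'E'
from go import *
q=cur(); print('turn',turn_needed(q,YS)[0],toS(zt(q)[0]).round(3))
q=gen(q,[(S(-.192,-.25,.12),turn_needed(q,YS)[0]),(S(-.192,-.235,.037),0)],5)
E
```

```text
t 22.85 q [-0.267  0.671  0.729 -0.721 -1.945 -1.906] p [ 0.7193 -0.1048  0.2988] F [-0.15 -0.6  -0.79] M [-2.42 -0.47  0.05]
x [0.473 0.688 0.55 ] y [ 0.868 -0.257 -0.424] z [-0.151  0.678 -0.719]
turn 0.02448902970437821 [-0.188 -0.257  0.299]
-> [ 0.711 -0.104  0.12 ] got [ 0.711 -0.104  0.12 ] z [-0.151  0.678 -0.719] q [-0.26  0.77  0.5  -0.67 -1.69 -1.73] rows 4
-> [ 0.699 -0.095  0.037] got [ 0.699 -0.095  0.037] z [-0.151  0.678 -0.719] q [-0.25  0.83  0.41 -0.67 -1.57 -1.65] rows 6
-2.5 1.7 3.3 0.01; -2.5 1.7 3.2 0.01; -2.6 1.8 3.3 0.01; -2.5 1.8 3.2 0.01; -2.2 1.2 3.4 0; -2.2 1.2 3.4 0
```

Call:
apply_moves(deltas="-2.5 1.7 3.3 0.01; -2.5 1.7 3.2 0.01; -2.6 1.8 3.3 0.01; -2.5 1.8 3.2 0.01; -2.2 1.2 3.4 0; -2.2 1.2 3.4 0; 0 0 0 0")

```text
t: 23.72
eef_pos: [0.697, -0.1, 0.0355]
ee_rot: [-2.583, -0.56, 0.922]
force: [-0.1, -0.3, 0.2]
width: 0.0005
```

```bash
python3 st.py; python3 - <<'E'
from go import *
from ov import *
q=cur(); M=zt(q)[1]; print(toS(readout.get_state()['eef_pos']).round(4)); print('1cm YS in tool',(M.T@YS).round(3),'XS',(M.T@XS).round(3),'Z',M[2].round(3))
overlay('top','pics/ovt2.png',.621,.198,54.1,None,(200,130,260,205,3))
overlay('side','pics/ovs2.png',.621,.198,54.1,None,(200,130,240,170,3.2))
E
```

```text
t 23.725 q [-0.26   0.832  0.413 -0.666 -1.571 -1.648] p [ 0.697  -0.1     0.0355] F [-0.09 -0.25  0.17] M [-2.26 -0.49  0.01]
x [0.512 0.675 0.531] y [ 0.846 -0.288 -0.449] z [-0.15   0.679 -0.718]
[-0.1968 -0.2363  0.0355]
1cm YS in tool [-0.019 -0.854  0.52 ] XS [0.847 0.263 0.462] Z [ 0.531 -0.449 -0.718]
```

View pics/ovs2.png

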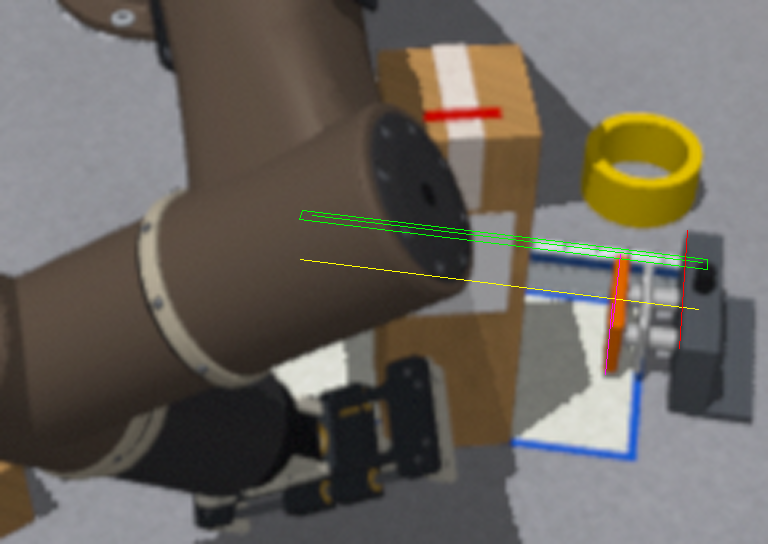

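View pics/ovt2.png

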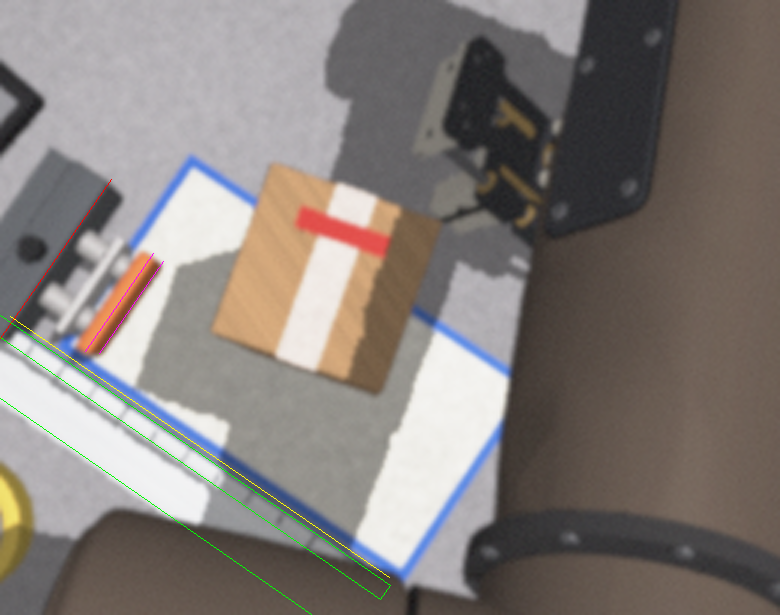

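Call:
apply_moves(deltas="0.1 -0.7 0.6 0;0.1 -0.7 0.6 0;0.1 -0.7 0.6 0;0 -0.3 0.2 0;0 -0.3 0.2 0;0 0 0 0")

```text
t: 24.58
eef_pos: [0.6747, -0.0751, 0.0364]
ee_rot: [-2.591, -0.562, 0.927]
force: [-0.6, 0.7, 0.0]
width: 0.0005
```

```bash
cat > fs.py <<'E'
from go import *
s=readout.get_state(); F=s['force']; print('t',s['t'].__round__(2),'S',(toS(s['eef_pos'])*1000).round(1),'F xs,ys,z',(F@XS).round(2),(F@YS).round(2),F[2].round(2))
E
python3 fs.py
```

```text
t 24.57 S [-189.8 -203.6   36.4] F xs,ys,z 0.22 0.84 0.01
```

Call:
apply_moves(deltas="0 -0.26 0.16 0;0 -0.26 0.16 0;0 -0.26 0.16 0;0 -0.26 0.16 0")

```text
t: 25.08
eef_pos: [0.665, -0.0681, 0.0363]
ee_rot: [-2.591, -0.562, 0.927]
force: [1.8, -3.0, -0.2]
width: 0.0005
```

```bash
python3 fs.py
```

```text
t 25.07 S [-189.8 -191.6   36.3] F xs,ys,z -1.37 -3.21 -0.24
```

Contact, about 3 N. Continue.

Call:
apply_moves(deltas="0 -0.26 0.16 0;0 -0.26 0.16 0;0 -0.26 0.16 0;0 -0.26 0.16 0")

```text
t: 25.58
eef_pos: [0.655, -0.0604, 0.0363]
ee_rot: [-2.591, -0.562, 0.927]
force: [1.4, -3.6, -1.8]
width: 0.0003
```

```bash
python3 fs.py; cat > est.py <<'E'
import sys
from go import *
from h import *
import cv2
def est():
    f=viewer.grab_frame('top'); r=viewer.silhouettes('top','carton')
    if not r: return None
    return f,r
def pic(n,crop=(200,130,260,205,3)):
    f=viewer.grab_frame('top'); x0,y0,w,h,s=crop
    cv2.imwrite(n,cv2.resize(f['image'][y0:y0+h,x0:x0+w,::-1],None,fx=s,fy=s,interpolation=cv2.INTER_CUBIC))
E
python3 -c "
from est import *
pic('pics/t3.png')"
```

```text
t 25.57 S [-189.3 -179.1   36.3] F xs,ys,z -2.11 -3.24 -1.8
```

View pics/t3.png

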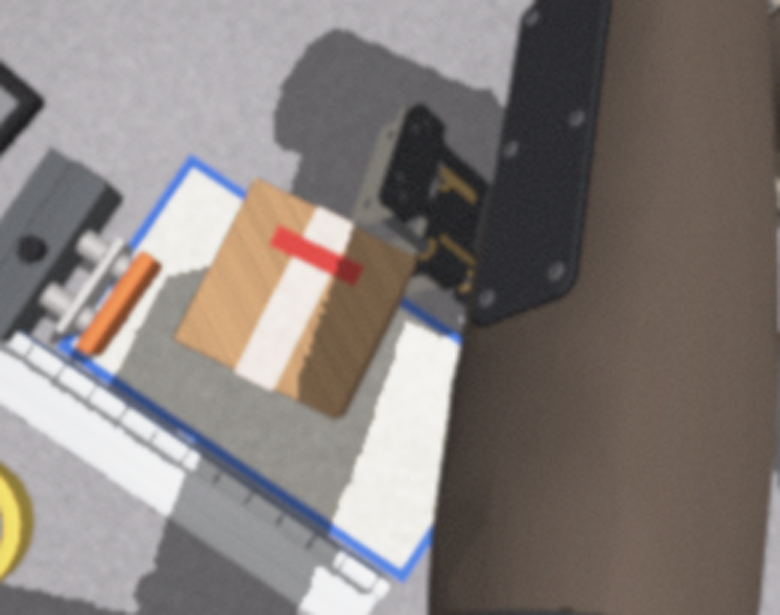

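Call:
apply_moves(deltas="0 -0.34 0.21 0;0 -0.34 0.21 0;0 -0.34 0.21 0;0 -0.34 0.21 0;0 -0.34 0.21 0")

```text
t: 26.25
eef_pos: [0.6392, -0.0483, 0.0364]
ee_rot: [-2.591, -0.562, 0.927]
force: [2.4, -3.7, -0.5]
width: 0.0001
```

```bash
python3 fs.py; python3 -c "
from est import *
pic('pics/t4.png')"
```

```text
t 26.25 S [-188.9 -159.2   36.4] F xs,ys,z -1.57 -4.09 -0.55
```

View pics/t4.png

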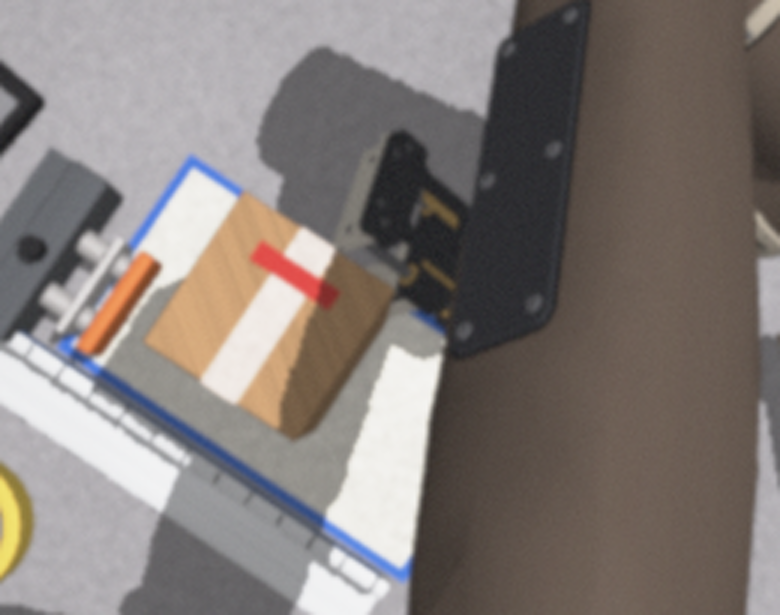

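```bash
cat > loc.py <<'E'
from est import *
import sys,ast
def loc(pts,z=.3,crop=(200,130,3)):
    f=viewer.grab_frame('top')
    c=np.array([toS(onplane(f,crop[0]+u/crop[2],crop[1]+v/crop[2],z)) for u,v in pts])*1000
    print(c[:,:2].round(1).tolist(),'centre',c.mean(0).round(1)); 
    for i in range(len(c)): d=c[i]-c[i-1]; print(round(np.degrees(np.arctan2(d[1],d[0]))%90,1),end=' ')
    print()
if __name__=='__main__': loc(ast.literal_eval(sys.argv[1]))
E
python3 loc.py "[(146,342),(295,438),(396,290),(240,192)]"; python3 fs.py
```

```text
[[-114.3, -54.3], [-206.7, -57.1], [-206.5, -150.5], [-109.9, -146.7]] centre [-159.4 -102.2  300. ]
2.8 1.7 0.1 2.2 
t 26.35 S [-188.8 -158.7   36.4] F xs,ys,z -0.92 -1.8 -0.74
```

Call:
apply_moves(deltas="0 0.85 -0.52 0;1.2 0.4 0.65 0;1.2 0.34 0.65 0; 0 -0.4 0.25 0;0 -0.4 0.25 0;0 -0.34 0.21 0")

```text
t: 27.1
eef_pos: [0.6536, -0.024, 0.0364]
ee_rot: [-2.593, -0.562, 0.928]
force: [3.0, -3.0, -1.6]
width: 0.0003
```

```bash
python3 fs.py
```

```text
t 27.1 S [-160.7 -156.6   36.4] F xs,ys,z -0.7 -4.21 -1.57
```

Call:
apply_moves(deltas="0 -0.34 0.21 0;0 -0.34 0.21 0;0 -0.34 0.21 0;0 -0.34 0.21 0;0 -0.34 0.21 0;0 -0.34 0.21 0")

```text
t: 27.85
eef_pos: [0.6338, -0.0089, 0.0364]
ee_rot: [-2.591, -0.562, 0.927]
force: [3.1, -2.4, -0.5]
width: 0.0003
```

```bash
python3 fs.py; python3 -c "
from est import *
pic('pics/t5.png')"
```

```text
t 27.85 S [-160.1 -131.7   36.4] F xs,ys,z -0.12 -3.88 -0.46
```

View pics/t5.png

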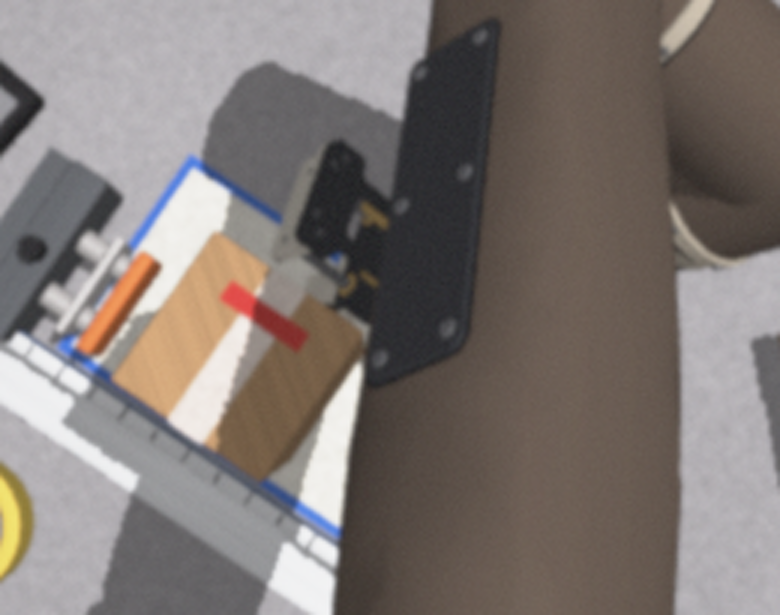

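Call:
apply_moves(deltas="0 -0.34 0.21 0;0 -0.34 0.21 0;0 -0.34 0.21 0;0 -0.34 0.21 0;0 -0.26 0.16 0;0 -0.17 0.1 0")

```text
t: 28.65
eef_pos: [0.617, 0.0037, 0.0363]
ee_rot: [-2.591, -0.562, 0.927]
force: [3.8, -2.5, -0.3]
width: 0.0003
```

```bash
python3 fs.py
```

```text
t 28.65 S [-159.7 -110.7   36.3] F xs,ys,z 0.27 -4.55 -0.3
```

Call:
apply_moves(deltas="0 -0.09 0.05 0;0 -0.09 0.05 0;0 -0.09 0.05 0")

```text
t: 29.02
eef_pos: [0.6146, 0.0053, 0.0363]
ee_rot: [-2.591, -0.562, 0.927]
force: [3.5, -2.7, -1.1]
width: 0.0005
```

```bash
python3 fs.py; python3 -c "
from est import *
pic('pics/t6.png')"
```

```text
t 29.02 S [-159.8 -107.8   36.3] F xs,ys,z -0.12 -4.43 -1.15
```

View pics/t6.png

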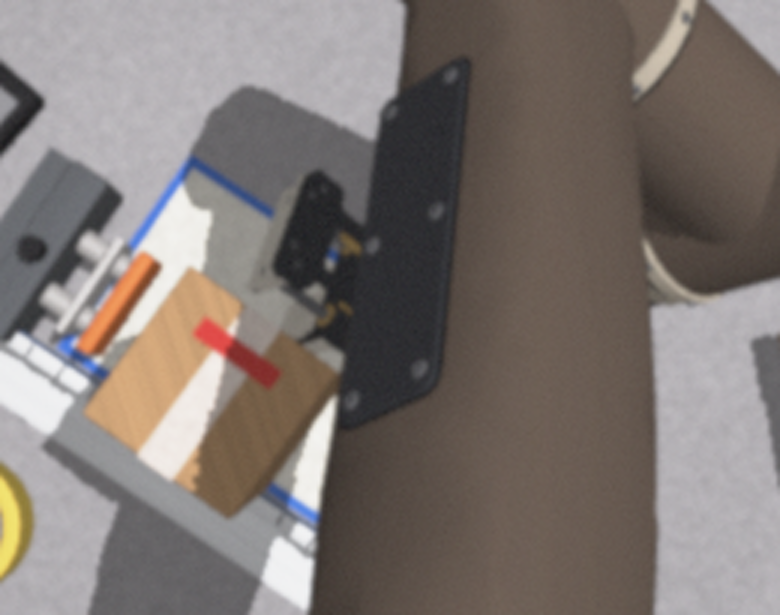

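```bash
python3 loc.py "[(85,412),(231,517),(338,376),(192,267)]"
```

```text
[[-109.1, -6.6], [-202.6, -4.8], [-206.9, -96.3], [-111.7, -100.1]] centre [-157.6  -51.9  300. ]
88.4 88.9 87.3 87.7
```

Call:
apply_moves(deltas="0 -0.09 0.05 0;0 -0.09 0.05 0")

```text
t: 29.38
eef_pos: [0.6129, 0.0066, 0.0364]
ee_rot: [-2.591, -0.562, 0.927]
force: [3.7, -2.9, -1.3]
width: 0.0002
```

```bash
python3 fs.py
```

```text
t 29.38 S [-159.8 -105.7   36.4] F xs,ys,z -0.15 -4.72 -1.32
```

Call:
apply_moves(deltas="0 -0.09 0.05 0")

```text
t: 29.5
eef_pos: [0.6124, 0.0071, 0.0365]
ee_rot: [-2.592, -0.562, 0.927]
force: [6.0, -2.8, -1.6]
width: 0.0007
```

```bash
python3 fs.py
```

```text
t 29.5 S [-159.7 -105.    36.5] F xs,ys,z 1.26 -6.52 -1.56
```

Call:
apply_moves(deltas="0 -0.06 0.04 0")

```text
t: 29.62
eef_pos: [0.6124, 0.0074, 0.0365]
ee_rot: [-2.593, -0.563, 0.927]
force: [5.5, -3.1, -2.2]
width: 0.0008
```

```bash
python3 fs.py
```

```text
t 29.62 S [-159.4 -104.8   36.5] F xs,ys,z 0.68 -6.3 -2.23
```

Call:
apply_moves(deltas="0 -0.06 0.04 0")

```text
t: 29.75
eef_pos: [0.6124, 0.0078, 0.0365]
ee_rot: [-2.594, -0.563, 0.927]
force: [7.0, -3.1, -1.9]
width: 0.0005
```

```bash
python3 fs.py
```

```text
t 29.75 S [-159.2 -104.6   36.5] F xs,ys,z 1.6 -7.54 -1.9
```

Call:
apply_moves(deltas="0 -0.06 0.04 0;0 -0.06 0.04 0")

```text
t: 30.0
eef_pos: [0.6124, 0.0083, 0.0366]
ee_rot: [-2.597, -0.564, 0.928]
force: [10.1, -4.8, -2.3]
width: 0.0006
```

```bash
python3 fs.py
```

```text
t 30.0 S [-158.7 -104.3   36.6] F xs,ys,z 2.03 -11.0 -2.26
```

Call:
apply_moves(deltas="0 -0.06 0.04 0;0 -0.06 0.04 0")

```text
t: 30.25
eef_pos: [0.6125, 0.0089, 0.0367]
ee_rot: [-2.599, -0.564, 0.928]
force: [13.2, -4.3, -2.8]
width: 0.0007
```

```bash
python3 fs.py
```

```text
t 30.25 S [-158.2 -103.9   36.7] F xs,ys,z 4.32 -13.22 -2.79
```

```bash
python3 -c "
from est import *
pic('pics/t7.png',(200,220,130,100,6))
f=viewer.grab_frame('side'); cv2.imwrite('pics/s7.png',cv2.resize(f['image'][130:300,240:480,::-1],None,fx=3.2,fy=3.2,interpolation=cv2.INTER_CUBIC))
"
```

```text
(no output)
```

View pics/t7.png

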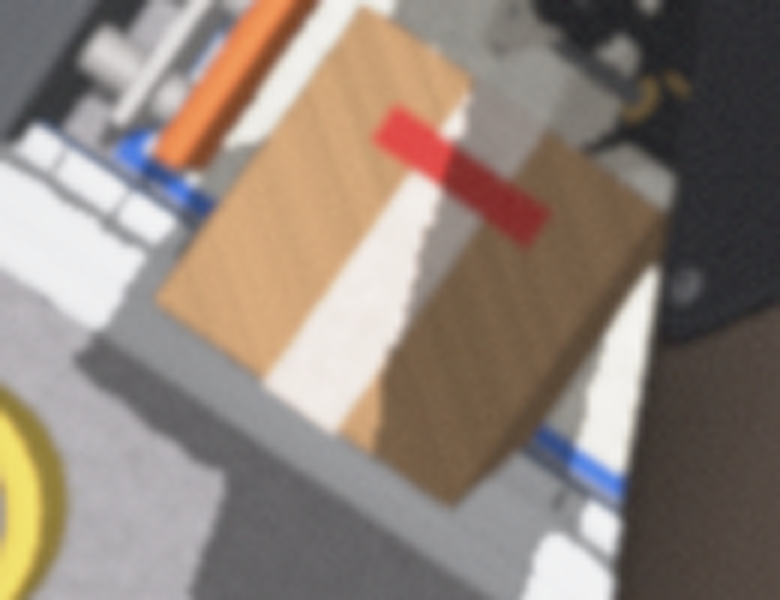

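View pics/s7.png

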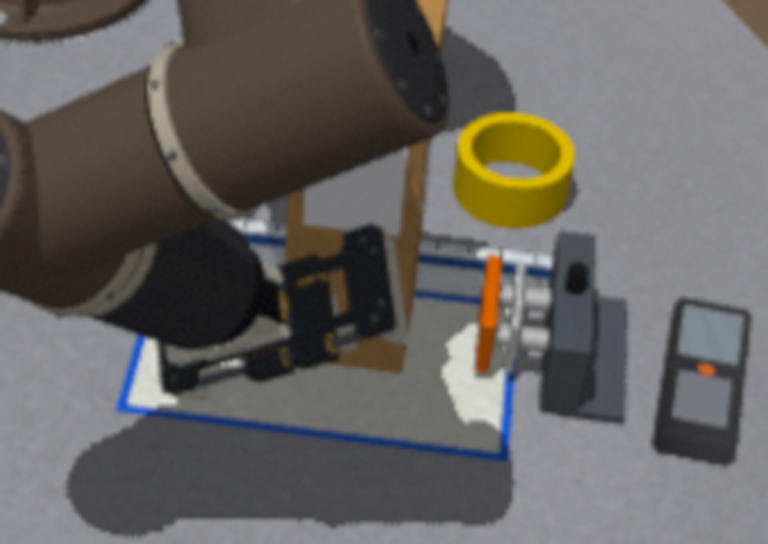

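```bash
python3 -c "
from loc import *
loc([(157,297),(452,507),(663,215),(365,8)],crop=(200,220,6))
from station import viewer
f=viewer.grab_frame('top')
for a,b in [((38,122),(205,212)),((0,150),(180,240))]:
    A,B=[toS(onplane(f,200+u/6,220+v/6,.045)) for u,v in (a,b)]; print(A.round(4),B.round(4),np.degrees(np.arctan2(*(A-B)[1::-1])))
"; python3 fs.py
```

```text
[[-108.2, -1.9], [-202.3, -0.6], [-204.6, -93.7], [-109.7, -94.3]] centre [-156.2  -47.6  300. ]
89.1 89.2 88.6 89.7 
[-0.0014  0.0011  0.045 ] [-0.0666 -0.006   0.045 ] 6.229930954431114
[0.0038 0.0164 0.045 ] [-0.0651  0.0068  0.045 ] 7.986187940781102
t 30.45 S [-158.1 -104.    36.7] F xs,ys,z 4.08 -11.55 -3.04
```

```bash
python3 -c "
from go import *
q=cur(); tn=turn_needed(q,XS)[0]; print(tn)
q=gen(q,[(S(-.162,-.145,.040),0),(S(-.27,-.20,.11),tn*.5),(S(-.29,-.10,.11),tn*.5),(S(-.27,-.05,.037),0),(S(-.235,-.05,.037),0)],5)
print(turn_needed(q,XS)[0])
M=zt(q)[1]; print('XS',(M.T@XS).round(3),'YS',(M.T@YS).round(3),'Z',M[2].round(3))
for k in frames(q): print(k.round(3),toS(k).round(3))
"
```

```text
-1.2694377202322444
-> [ 0.643 -0.018  0.04 ] got [ 0.644 -0.018  0.04 ] z [-0.139  0.676 -0.724] q [-0.18  0.72  0.19 -0.7  -1.43 -1.63] rows 1
-> [ 0.625 -0.138  0.11 ] got [ 0.624 -0.138  0.11 ] z [-0.139  0.676 -0.724] q [-0.33  0.69  0.3  -0.64 -1.62 -0.97] rows 5
-> [ 0.532 -0.096  0.11 ] got [ 0.532 -0.096  0.11 ] z [-0.139  0.676 -0.724] q [-0.31  0.55  0.04 -0.64 -1.52 -0.27] rows 9
-> [ 0.503 -0.05   0.037] got [ 0.503 -0.05   0.037] z [-0.139  0.676 -0.724] q [-0.27  0.59 -0.1  -0.68 -1.35 -0.19] rows 11
-> [ 0.524 -0.022  0.037] got [ 0.524 -0.021  0.038] z [-0.139  0.676 -0.724] q [-0.22  0.59 -0.08 -0.7  -1.34 -0.23] rows 12
-0.1 3.3 -2.5 0; -1.3 -0.3 -3.2 -0.16; -1.3 -0.5 -3.2 -0.16; -1.2 -0.7 -3.3 -0.16; -1 -0.9 -3.2 -0.16; 1 -2.1 1 -0.16; 1.3 -1.9 1 -0.16; 1.6 -1.7 1.1 -0.16; 1.9 -1.4 1 -0.16; -0.1 -1.2 4.4 0
-0 -1.1 4.4 0; -0 3.1 1.6 0
0.010561528821118158
XS [-0.009  0.885  0.466] YS [ 0.821 -0.259  0.509] Z [ 0.571  0.387 -0.724]
[ 0.329 -0.073  0.697] [-0.391  0.078  0.697]
[ 0.683 -0.151  0.408] [-0.246 -0.255  0.408]
[ 0.576 -0.277  0.311] [-0.411 -0.242  0.311]
```

Call:
apply_moves(deltas="0 1.2 -0.8 0; 0 2.1 -1.7 0; -1.3 -0.3 -3.2 -0.16; -1.3 -0.5 -3.2 -0.16; -1.2 -0.7 -3.3 -0.16; -1 -0.9 -3.2 -0.16; 1 -2.1 1 -0.16; 1.3 -1.9 1 -0.16; 1.6 -1.7 1.1 -0.16; 1.9 -1.4 1 -0.16")

```text
t: 31.7
eef_pos: [0.5272, -0.0939, 0.111]
ee_rot: [2.649, -0.616, 2.535]
force: [-0.7, 0.3, 0.1]
width: 0.0003
```

```bash
python3 fs.py;python3 -c "
from go import *
q=cur(); tn=turn_needed(q,XS)[0]; print(tn)
q=gen(q,[(S(-.27,-.05,.037),tn),(S(-.235,-.05,.037),0)],4)
M=zt(q)[1]; print('XS',(M.T@XS).round(3),'YS',(M.T@YS).round(3),'Z',M[2].round(3))
from est import *
pic('pics/t8.png',(200,220,160,120,5))
"
```

```text
t 31.7 S [-291.4  -95.2  111. ] F xs,ys,z -0.21 0.72 0.15
0.018005926753894265
-> [ 0.503 -0.05   0.037] got [ 0.503 -0.049  0.037] z [-0.149  0.679 -0.719] q [-0.26  0.6  -0.09 -0.68 -1.36 -0.22] rows 3
-> [ 0.524 -0.022  0.037] got [ 0.524 -0.021  0.037] z [-0.149  0.679 -0.719] q [-0.22  0.6  -0.07 -0.7  -1.35 -0.26] rows 4
-0.2 -0.7 2.9 0.01; -0.2 -0.7 2.9 0.01; -0.2 -0.7 2.9 0.01; 0 3.1 1.6 0
XS [0.011 0.887 0.462] YS [ 0.808 -0.28   0.518] Z [ 0.589  0.368 -0.719]
```

View pics/t8.png

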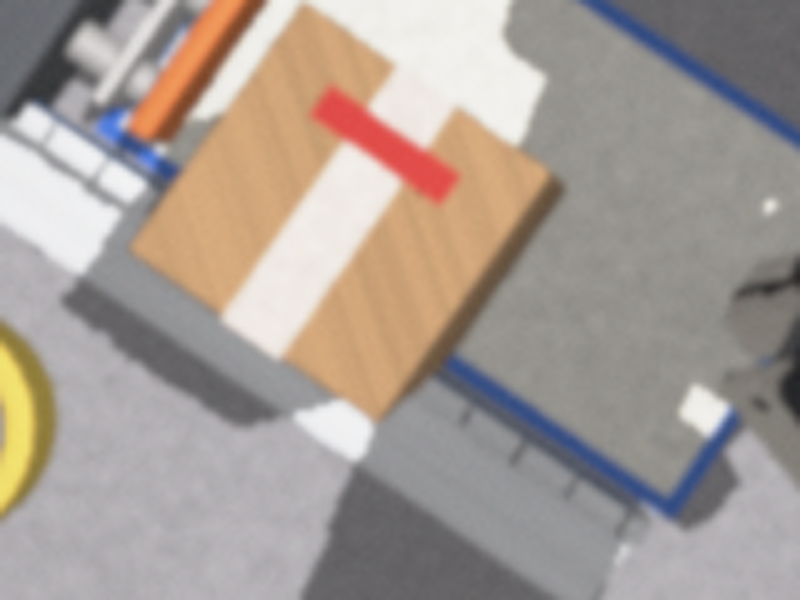

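```bash
python3 -c "
from loc import *
loc([(130,248),(380,418),(556,178),(303,4)],crop=(200,220,5))
f=viewer.grab_frame('top')
# fence inner/blue border line visible right of carton
A,B=[toS(onplane(f,200+u/5,220+v/5,0)) for u,v in ((450,358),(672,512))]; print('border',A.round(4),B.round(4),np.degrees(np.arctan2(*(A-B)[1::-1])))
"
```

```text
[[-108.1, -1.6], [-202.4, -2.4], [-205.3, -94.7], [-108.9, -94.8]] centre [-156.2  -48.3  300. ]
89.5 0.4 88.2 89.9 
border [-0.203  -0.0062  0.    ] [-0.3186 -0.0059  0.    ] -0.1438525579695812
```

Call:
apply_moves(deltas="-0.2 -0.7 2.9 0.01; -0.2 -0.7 2.9 0.01; -0.2 -0.7 2.9 0.01; 0 1.8 1.0 0; 0 0 0 0")

```text
t: 32.48
eef_pos: [0.5182, -0.0328, 0.0364]
ee_rot: [2.672, -0.63, 2.496]
force: [0.1, -1.3, 0.6]
width: 0.0004
```

```bash
python3 fs.py; python3 st.py
```

```text
t 32.48 S [-247.2  -52.    36.4] F xs,ys,z -0.98 -0.86 0.56
t 32.475 q [-0.235  0.602 -0.075 -0.694 -1.352 -0.248] p [ 0.5182 -0.0328  0.0364] F [ 0.12 -1.3   0.56] M [-2.25 -0.47  0.05]
x [-0.646  0.486  0.589] y [0.749 0.552 0.366] z [-0.147  0.677 -0.721]
```

Call:
apply_moves(deltas="0.24 0.8 0.6 0; 0 0.89 0.46 0; 0 0.6 0.3 0; 0 0.35 0.18 0; 0 0.18 0.09 0; 0 0.18 0.09 0")

```text
t: 33.22
eef_pos: [0.5353, -0.0044, 0.0363]
ee_rot: [2.672, -0.629, 2.495]
force: [-0.2, -0.7, -0.4]
width: 0.0003
```

```bash
python3 fs.py
```

```text
t 33.23 S [-214.2  -49.3   36.3] F xs,ys,z -0.72 -0.22 -0.4
```

Call:
apply_moves(deltas="0.01 0.26 0.15 0;0.01 0.26 0.15 0;0.01 0.26 0.15 0;0.01 0.26 0.15 0;0.01 0.26 0.15 0")

```text
t: 33.85
eef_pos: [0.5431, 0.0067, 0.036]
ee_rot: [2.674, -0.629, 2.495]
force: [-2.3, -6.6, 3.4]
width: 0.0004
```

```bash
python3 fs.py; python3 -c "
from est import *
pic('pics/t9.png',(200,220,160,120,5))
"
```

```text
t 33.85 S [-200.6  -49.1   36. ] F xs,ys,z -6.69 -2.03 3.37
```

View pics/t9.png

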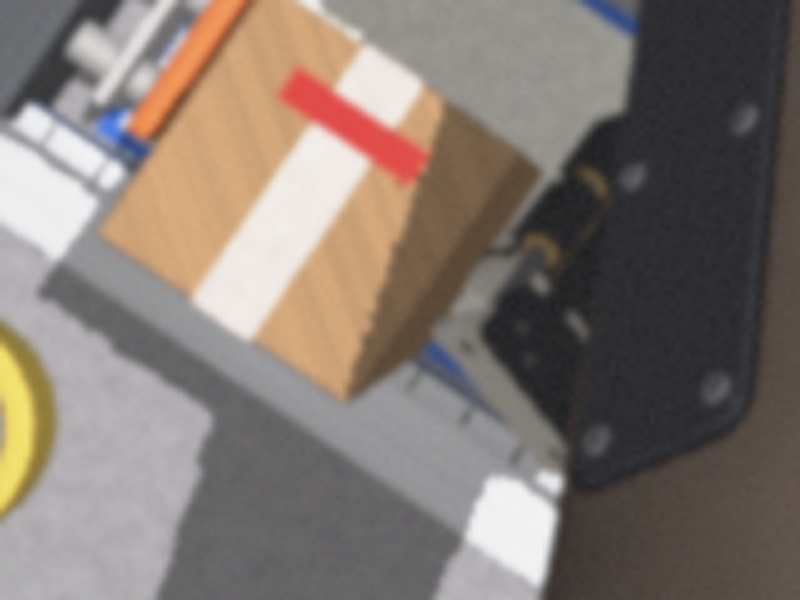

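```bash
python3 -c "
from loc import *
loc([(100,235),(347,402),(540,172),(295,-3)],crop=(200,220,5))
f=viewer.grab_frame('side'); cv2.imwrite('pics/s9.png',cv2.resize(f['image'][130:300,240:480,::-1],None,fx=3.2,fy=3.2,interpolation=cv2.INTER_CUBIC))
f=viewer.grab_frame('wrist'); cv2.imwrite('pics/w9.png',f['image'][:,:,::-1])
"; python3 fs.py
```

```text
[[-98.0, 0.3], [-191.1, -0.6], [-200.1, -93.4], [-105.6, -95.1]] centre [-148.7  -47.2  300. ]
85.5 0.6 84.5 88.9 
t 34.05 S [-200.2  -49.    36.1] F xs,ys,z -5.17 -1.8 2.8
```

View pics/s9.png

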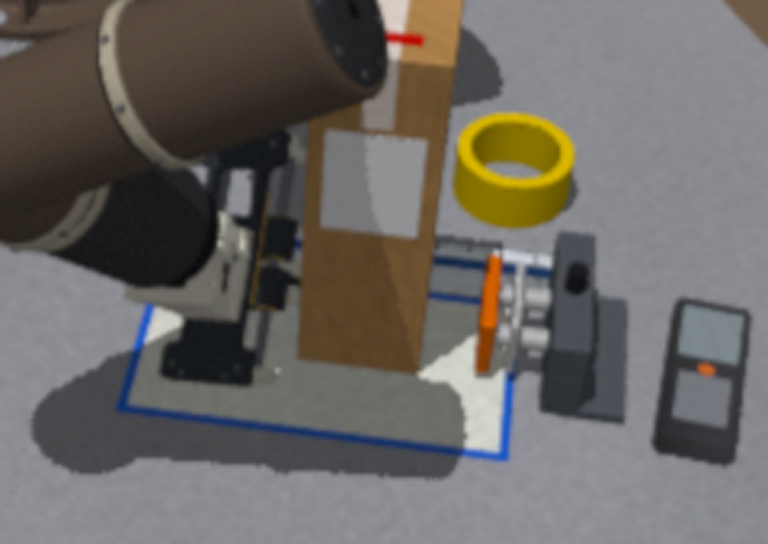

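View pics/w9.png

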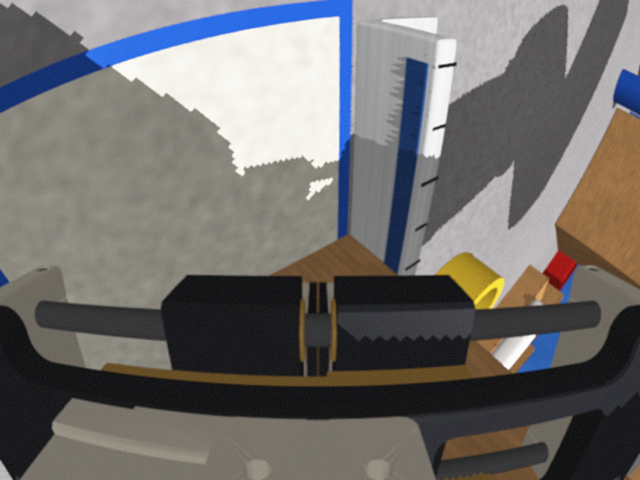

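```bash
python3 -c "
from loc import *
pic('pics/t10.png',(190,205,160,120,5))
loc([(100,235),(347,402),(520,157)],crop=(200,220,5))
"; python3 fs.py
```

```text
[[-98.0, 0.3], [-191.1, -0.6], [-192.3, -93.7]] centre [-160.5  -31.3  300. ]
44.9 0.6 89.3 
t 34.15 S [-200.2  -49.1   36.1] F xs,ys,z -4.74 -1.3 2.99
```

View pics/t10.png

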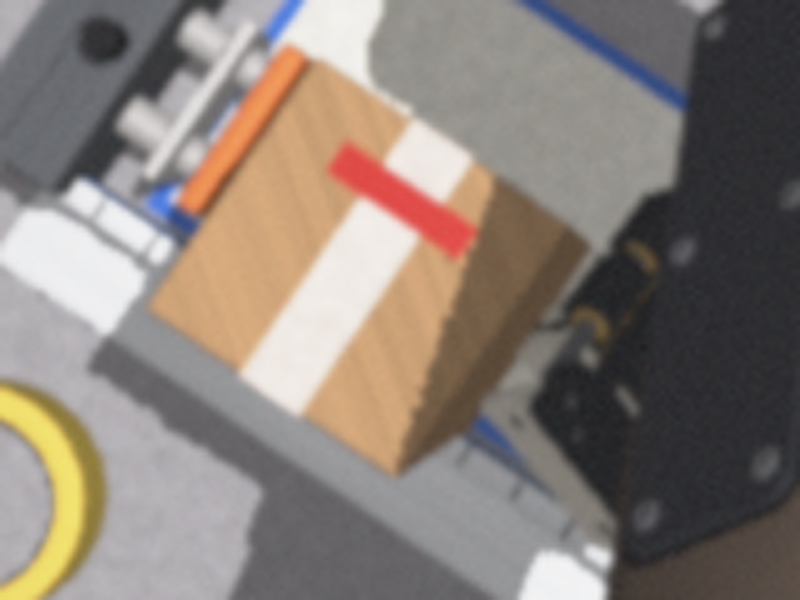

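Call:
apply_moves(deltas="0 0.27 0.14 0;0 0.27 0.14 0;0 0.27 0.14 0;0 0.27 0.14 0;0 0.27 0.14 0")

```text
t: 34.78
eef_pos: [0.5519, 0.019, 0.036]
ee_rot: [2.674, -0.629, 2.495]
force: [-3.1, -6.1, 3.5]
width: 0.0004
```

```bash
python3 fs.py
```

```text
t 34.77 S [-185.5  -49.    36. ] F xs,ys,z -6.79 -1.11 3.46
```

Call:
apply_moves(deltas="0 0.27 0.14 0;0 0.27 0.14 0;0 0.27 0.14 0;0 0.27 0.14 0")

```text
t: 35.28
eef_pos: [0.559, 0.029, 0.036]
ee_rot: [2.674, -0.63, 2.495]
force: [-5.0, -5.5, 4.8]
width: 0.0004
```

```bash
python3 fs.py
```

```text
t 35.27 S [-173.3  -48.9   36. ] F xs,ys,z -7.42 0.8 4.82
```

Call:
apply_moves(deltas="0.02 0.28 0.12 0;0.02 0.28 0.12 0;0.02 0.28 0.12 0")

```text
t: 35.65
eef_pos: [0.5649, 0.0368, 0.0363]
ee_rot: [2.673, -0.629, 2.494]
force: [-2.6, -3.3, -1.6]
width: 0.0005
```

```bash
python3 fs.py; python3 -c "
from loc import *
pic('pics/t11.png',(190,205,160,120,5))"
```

```text
t 35.65 S [-163.4  -49.1   36.3] F xs,ys,z -4.18 0.13 -1.57
```

View pics/t11.png

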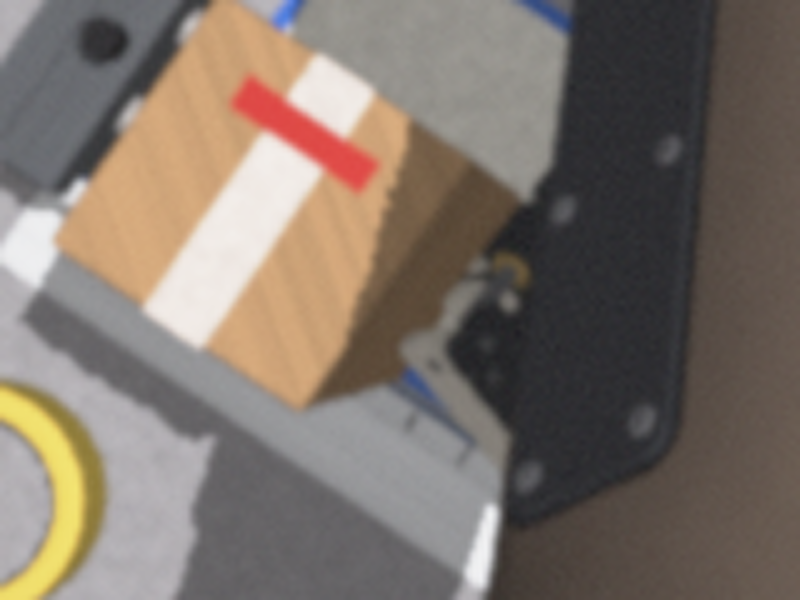

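Call:
apply_moves(deltas="0 0.18 0.09 0;0 0.18 0.09 0")

```text
t: 35.95
eef_pos: [0.5678, 0.0406, 0.0364]
ee_rot: [2.672, -0.629, 2.495]
force: [-3.3, -2.1, -2.0]
width: 0.0002
```

```bash
python3 fs.py
```

```text
t 35.95 S [-158.7  -49.2   36.4] F xs,ys,z -3.59 1.45 -1.95
```

Call:
apply_moves(deltas="0 0.09 0.05 0;0 0.09 0.05 0")

```text
t: 36.2
eef_pos: [0.5685, 0.0421, 0.0364]
ee_rot: [2.673, -0.63, 2.495]
force: [-4.8, -5.0, -1.3]
width: 0.0003
```

```bash
python3 fs.py
```

```text
t 36.2 S [-157.1  -48.9   36.4] F xs,ys,z -6.89 0.99 -1.25
```

Call:
apply_moves(deltas="0 0.09 0.05 0;0 0.09 0.05 0")

```text
t: 36.45
eef_pos: [0.5691, 0.0431, 0.0363]
ee_rot: [2.674, -0.63, 2.495]
force: [-6.0, -9.2, 1.3]
width: 0.0005
```

```bash
python3 fs.py
```

```text
t 36.45 S [-155.9  -48.8   36.3] F xs,ys,z -10.94 -0.5 1.3
```

Call:
apply_moves(deltas="0 0.09 0.05 0;0 0.05 0.02 0")

```text
t: 36.7
eef_pos: [0.5696, 0.0438, 0.0363]
ee_rot: [2.675, -0.63, 2.495]
force: [-7.3, -9.5, 0.9]
width: 0.0004
```

```bash
python3 fs.py
```

```text
t 36.7 S [-155.1  -48.8   36.3] F xs,ys,z -11.97 0.3 0.89
```

Call:
apply_moves(deltas="0 0.09 0.05 0;0 0.05 0.02 0")

```text
t: 36.95
eef_pos: [0.5701, 0.0445, 0.0363]
ee_rot: [2.676, -0.63, 2.495]
force: [-8.5, -12.6, 0.6]
width: 0.0004
```

```bash
python3 fs.py
```

```text
t 36.95 S [-154.2  -48.8   36.3] F xs,ys,z -15.2 -0.52 0.64
```

Call:
apply_moves(deltas="0 0.07 0.04 0")

```text
t: 37.08
eef_pos: [0.5704, 0.0449, 0.0363]
ee_rot: [2.676, -0.63, 2.495]
force: [-9.8, -13.8, 2.7]
width: 0.0001
```

```bash
python3 fs.py
```

```text
t 37.08 S [-153.7  -48.8   36.3] F xs,ys,z -16.87 -0.17 2.71
```

Call:
apply_moves(deltas="0 0 0 0;0 0 0 0")

```text
t: 37.33
eef_pos: [0.5704, 0.0449, 0.0363]
ee_rot: [2.676, -0.63, 2.495]
force: [-8.9, -13.7, 2.7]
width: 0.0005
```

```bash
python3 fs.py
```

```text
t 37.33 S [-153.7  -48.8   36.3] F xs,ys,z -16.29 -0.81 2.67
```

Call:
apply_moves(deltas="0 0 0 0;0 0 0 0;0 0 0 0")

```text
t: 37.7
eef_pos: [0.5704, 0.0449, 0.0363]
ee_rot: [2.676, -0.63, 2.495]
force: [-8.9, -12.6, 2.5]
width: 0.0003
```

```bash
python3 fs.py
```

```text
t 37.7 S [-153.7  -48.8   36.3] F xs,ys,z -15.39 -0.2 2.46
```

Call:
apply_moves(deltas="0 -0.09 -0.05 0;0 -0.09 -0.05 0;0 -0.09 -0.05 0;0 -0.09 -0.05 0;0 -0.09 -0.05 0;0 -0.09 -0.05 0")

```text
t: 38.45
eef_pos: [0.5693, 0.0425, 0.0368]
ee_rot: [2.671, -0.629, 2.495]
force: [-2.0, -1.3, -1.0]
width: 0.0002
```

```bash
python3 fs.py
```

```text
t 38.45 S [-156.3  -49.3   36.8] F xs,ys,z -2.18 0.86 -0.99
```

Call:
apply_moves(deltas="0 -0.09 -0.05 0;0 -0.18 -0.09 0;0 -0.35 -0.18 0;0 -0.9 -0.46 0;0 -1.8 -0.9 0;0 -2.6 -1.4 0;0 -2.6 -1.4 0; 0 -1.8 -2.5 0; 1 0 -3 0; 1 0 -3 0")

```text
t: 39.7
eef_pos: [0.4964, -0.0946, 0.1047]
ee_rot: [2.672, -0.63, 2.493]
force: [0.4, -0.5, -0.2]
width: 0.0003
```

```bash
python3 fs.py; python3 -c "
from loc import *
pic('pics/t12.png',(150,180,160,120,5))
f=viewer.grab_frame('side'); cv2.imwrite('pics/s12.png',cv2.resize(f['image'][130:300,240:480,::-1],None,fx=3.2,fy=3.2,interpolation=cv2.INTER_CUBIC))"
```

```text
t 39.7 S [-310.1  -70.7  104.7] F xs,ys,z -0.2 -0.64 -0.17
```

View pics/t12.png

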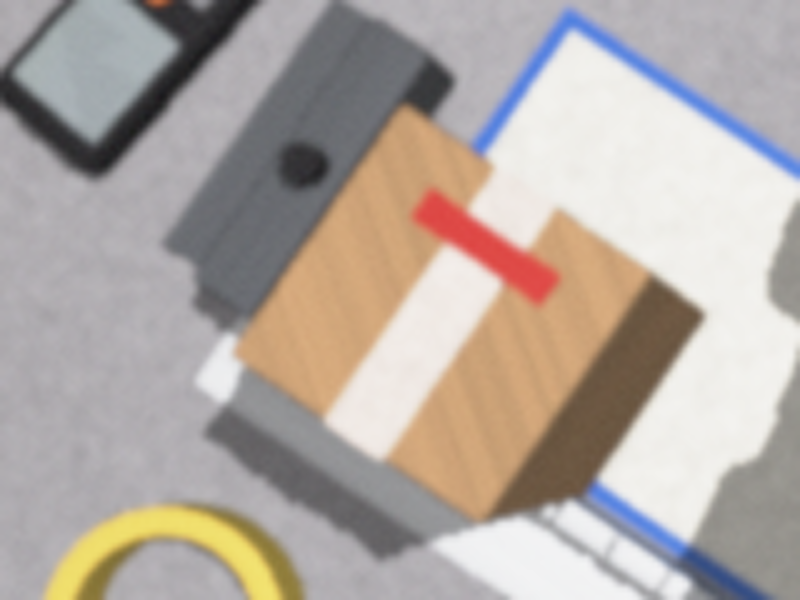

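View pics/s12.png

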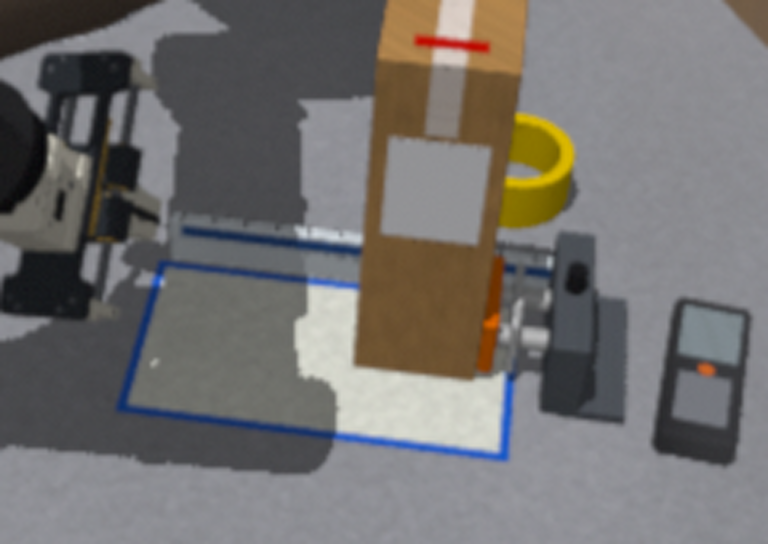

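```bash
python3 -c "
from loc import *
loc([(235,353),(483,523),(650,274),(407,104)],crop=(150,180,5))
loc([(590,492),(703,316)],z=0,crop=(150,180,5))"
```

```text
[[-53.7, -0.3], [-147.9, -0.7], [-146.5, -93.9], [-53.1, -94.7]] centre [-100.3  -47.4  300. ]
0.4 0.2 0.8 89.5 
[[-148.0, -2.8], [-145.1, -92.4]] centre [-146.5  -47.6    0. ]
1.9 1.9
```

```bash
python3 -c "
from station import job,readout
print(readout.get_state()['force'].round(2)); print(job.job_done())"
```

```text
[ 0.24  0.66 -0.5 ]
the job is handed in; nothing more can be done
None
```

The carton is flat along the fence and resting against the buffer. I handed the job in at about 40 s, well inside the 72 s, with the gripper clear of everything.

- **Tilting the gripper:** the moves only allow turning about the tool's own axis. I got a lean of about 44° by commanding poses beyond the arm's reach, high above the bench, since the arm keeps whatever tilt it ends up with. That lean works out at roughly 30° back in each push direction, with the shut fingertips about 36 mm above the bench.
- **To the fence:** I pushed near the far corner first to take out the roughly 15° turn, then at mid-face. Sliding took about 4 N, and the push rose to about 13 N once the carton was against the fence.
- **Along the fence to the buffer:** sliding took about 4 N just before contact. It reached about 7 N for part of the slide, while the fingertip was also dragging downwards on the carton.
- **The press:** I held at 15.4 to 16.9 N of push for about 0.6 s, which is about 12 N over sliding. The buffer gave roughly 4.5 mm, and I then backed off slowly.

**Last checks:**
- The top picture puts the carton's centre at x = -100 mm, y = -47 mm in the corner's frame (48 mm from the fence is ideal), within about 0.5° of the fence.
- One pair of bottom-edge points in that picture gave about 2° instead, which I took to be a picking error.
- The side picture shows the carton upright and touching the orange pad.
- The force on the tool was about zero.
- The scanner and tape roll looked untouched. The small carton was outside the final pictures, so I did not re-check it, but the gripper passed well above it.

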